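Raise the camera head of the reading stand and slide the vial rack under it

ROBOT

A 7-joint arm with a two-finger parallel gripper is mounted at the origin on a cart in front of the work surface, level with it; the furniture and walls round the work are solid. World frame = base frame: x ahead of the robot, y to its left, z up, the work surface at z = 0. Lengths are in m, angles in rad, forces in N, time in s.
With the tool pointing down it reaches from about 0.35 to 0.9 m from the base axis. Payload 8.1 kg.
Tool frame: the origin (TCP) lies between the finger pads; the fingertips stand 17 mm ahead of it and the grasp point (between the pads) lies 2 mm behind it; z points along the fingers, y is the direction in which the jaws open and shut (so a half turn about z gives the same grasp; the last joint's range is limited). The gripper opens to 85 mm and grips with 20 to 120 N. Pads are 22 mm wide; open, the fingers measure 114 mm over their backs; the gripper's body (76 mm by 85 mm) begins 54 mm behind the grasp point. The pads swing forward as they close: fully open they stand 13 mm farther back than shut.
Start: joints at [1.222, 0.434, 0.025, 1.573, -0.012, 1.134, -0.075], TCP at [0.152, -0.606, 0.248] pointing down, gripper open.
Joint ranges: [-2.62, 2.62], [-0.44, 2.09], [-1.27, 1.32], [0.08, 2.57], [-1.32, 4.46], [0.12, 2], [-2.74, 2.74]. Speed limits (rad/s): [2.22, 2.22, 3.01, 3.01, 3.14, 3.14, 3.14].

INTERFACE

Orientations are given as [roll, pitch, yaw] about the fixed x, y, z axes, in that order (R = Rz(yaw) Ry(pitch) Rx(roll)).
In Python, from workcell import manip gives the robot as it stands.
- The arm moves only by the tool arm_command, never from a script. Its argument "targets" is a list of rows, each an object of numbers: "tx", "ty", "tz": the shift along the tool's x, y, z in units of 50 mm (1.0 is 50 mm); "roll": the turn about the tool's z in units of 10 degrees (1.0 is 10 degrees). In form: [{"tx": .., "ty": .., "tz": .., "roll": ..}, ...]. A call has 1 to 5 rows; each row shifts and turns the commanded pose from where the row before left it, along the tool's axes as they then stand; what a row does not reach is not made up. A row lasts 1/8 s, in which the tool goes at most 62.5 mm and 10.7 degrees, less where a joint would pass 70% of its speed; a pose out of reach is approached as far as the arm can. A call is refused whole if a number of a shift passes 1 or a number of a turn 1, either way. A call with a gripper value outside its range is refused whole. "gripper" is the closure in counts, from 0 (fully open) to 255 (shut), set as the call begins (left out, the last holds). The fingers move at their own pace and stop on an object; the grip force is fixed at half the most. Time passes only in rows, so rows that do not move let the fingers close. It gives the time, the measured TCP pose, the force and the opening at its end, in the units of the state.
- manip.get_obs(): the state, without advancing time (a new reading comes with each control period).
- manip.capture(name): name is "scene" or "top"; returns a dict with "frame" (384x512x3 uint8, red, green, blue), "camera_matrix" (3x3 intrinsics, pixels), "camera_from_world" (4x4, takes a point from world to camera coordinates). Camera axes: x right, y down, z forward; pixel columns grow to the right and rows downward; lengths in m; the calibration is good to about 2 mm. A picture is of the moment at which its call begins. There is no depth.
- manip.hand_in(): hands the job in, once; it reports no verdict.
The state is a dict: "t": time; "joint_pos": joint angles; "dq": joint speeds; "joint_efforts": joint torques, N m; "position": TCP position; "eef_rot": TCP orientation; "wrist_force": force on the tool from outside, world axes, zero at the start; "moment": the same for the moment, N m; "width": finger opening in m.
Only numpy, scipy, OpenCV 4.12 (cv2) and the standard library are available. Lean on these libraries where they do the work, as an engineer would, in place of code of your own. Each camera call takes 0.05 s, during which the arm holds its last target.

TASK

The camera head of the reading stand is still on its lowest setting, for flat plates. Bring it to its highest: squeeze in the spring button on the leaning post, slide the sleeve up and let the button snap out at each hole until it stands out of the lowest of the sleeve's three holes. Then push the black rack of amber vials along the bench under the raised head, without striking the head or tipping the rack, until it sits square and flush against the back stop of the nest; leave the timer, tape roll, beaker and loose microplate where they are.

Things in the scene. Friction and masses are not known exactly. Their poses are not given: they have to be found in the camera images.
- stand: Reading stand, fixed on the bench. Origin: middle of its nest on the bench top, where the rack's centre comes to rest; +x to the back stop (away from the robot), +y left. Back stop bar 18 mm high, face at x = 47 mm; side rails 18 mm high, inner faces at y = +-108.5 mm, flared at the front (from x = -13 to -43 mm). Nest open towards -x.
- post_foot (a point): Foot of the 20 mm square steel post, on a dark foot plate 100x90x14 mm right of the nest (x = 12, y = -165, z = 14 mm in the stand). Axes as the stand's. The post leans 28 degrees from vertical to the left: up the post = (0, 0.469, 0.883) here.
- sleeve (a joint): Slide of the 26 mm square, 136 mm long aluminium sleeve up the post (m): 0 lowest setting (start), 0.024 middle, 0.048 highest, end stop 0.056. Three 12.6 mm holes in its upper right face, 16, 40 and 64 mm below its top end; the button starts in the top one, ends in the lowest. Button out: locked, 1.3 mm play. Else it moves with about 9 N and stays where left.
- button (a joint): Travel of the button into the post (m): 0 out, 0.006 flush with the sleeve's face, about 0.008 hidden under its wall. Spring 3 to 7 N. Domed: pressed flush (a flat pad across the hole does it), it is pushed on under the 2 mm wall by lifting the sleeve with 10 to 20 N; it snaps out by itself at the next hole if nothing covers that, and locks the sleeve again.
- button_tip (a point): Crown of the button, a steel pin 10 mm in diameter in the fixed post, 6 mm proud of the sleeve's face (19 mm from the post's axis) when out. Axes: z up the post, +y into the tube (left and down: (0, 0.883, -0.469) in the stand), x = the stand's x. The sleeve's opposite flat face is 26 mm along +y from the face with the holes.
- sleeve_top (a point): Middle of the sleeve's top end (black plug); axes of the post, z up along it. Nothing stands above it; the sleeve's upper 80 mm are bare on all sides.
- lens (a point): Middle of the underside of the camera lens, lowest point of the head, which rides on the sleeve: 20 mm above the bench on the lowest setting, 41 on the middle, 62 on the highest. The white housing, 46 mm (stand's x) by 62 mm (y), reaches from 14 to 54 mm above this point; a dark arm joins it to the sleeve.
- rack: Black tray packed with capped amber vials, 205 mm (its x) by 92 mm (its y), 49 mm high, 0.5 to 0.9 kg, loose; takes up to 12 N to slide. Tray foot 204x92 mm, 6 mm high; the block above it is 192x82 mm. Origin: centre of the underside. Starts in front of the nest, its x roughly along the stand's +y; at home a long side lies against the back stop.
- timer: White timer 52x66x20 mm, origin at the centre of its underside. Bystander.
- tape_roll: Yellow tape roll, 60 mm across, 19 mm high, origin at the centre of its underside. Bystander.
- beaker: Empty beaker 69 mm across, 84 mm high, origin at the centre of its underside. Bystander, behind the stand.
- spare_plate: Loose pale microplate 128x86x14 mm, origin at the centre of its underside. Bystander, left of the stand.

How it is judged:
By the outcome, as a careful person would: the job done as asked, in the order asked, and still so for the second after the job is handed in, with the robot touching nothing.
It also fails if it takes over 56 s, if anything falls off the work surface, if the arm or the gripper's body presses on something with over 40 N, if the wrist force passes 120 N, or if a joint passes its speed limit or range.

## Working session

There is one attempt and no reset: what is moved stays moved. The work goes in short steps, Python scripts to look and compute and a tool call to move; the robot and the scene stay as the last step left them, time stands still between calls to the robot, and variables do not carry over. Pictures are saved under pics/ and viewed, and the job is handed in when it is done.

Besides the shell and the picture viewer there is one more tool, called after "Request:" as name(argument=value, ...) on one line, values as JSON. arm_command: Moves the arm, as the interface text tells. Its arguments: {"type":"object","properties":{"targets":{"type":"array"},"gripper":{"type":"number"}},"required":["targets"]}

```bash
mkdir -p pics; ls; python3 - <<'E'
from workcell import manip
import cv2
print(manip.get_obs())
for n in ["scene","top"]:
    c=manip.capture(n); cv2.imwrite(f"pics/{n}0.png",cv2.resize(c["frame"][:,:,::-1],(800,600),interpolation=cv2.INTER_CUBIC))
    print(n,c["camera_matrix"],c["camera_from_world"])
E
```

```text
pics
{'t': 0.0, 'joint_pos': array([ 1.22243248,  0.43522115,  0.02499239,  1.57408703, -0.01160932,
        1.13401862, -0.07512828]), 'dq': array([-2.26133044e-04, -5.36057383e-04, -2.00433144e-03,  4.84809812e-05,
        3.11380734e-04, -5.56192788e-06, -3.68197118e-04]), 'joint_efforts': array([ 2.65556755e-04, -6.70463705e+01,  1.02536436e+00, -3.16207337e+01,
        1.57321844e-02,  1.23486292e-02,  1.80911456e-05]), 'position': array([ 0.15188316, -0.60576928,  0.24753122]), 'eef_rot': array([-3.14001026e+00,  1.43766629e-04,  2.45644413e-01]), 'wrist_force': array([0.4691988 , 0.77125915, 0.58191053]), 'moment': array([-0.0583338 ,  0.0258362 ,  0.03160761]), 'width': 0.08528783063120549}
scene [[367.07602054   0.         253.46189702]
 [  0.         367.07602054 190.6096137 ]
 [  0.           0.           1.        ]] [[ 0.9057399  -0.42349448  0.01696062 -0.50974595]
 [-0.23524287 -0.53560238 -0.81104308  0.26971325]
 [ 0.35255642  0.73060421 -0.5847405   0.79684908]
 [ 0.          0.          0.          1.        ]]
top [[370.76832858   0.         254.46794899]
 [  0.         370.76832858 194.8829557 ]
 [  0.           0.           1.        ]] [[-0.01047504 -0.99988398  0.01105928  0.09334974]
 [-0.98732987  0.00859099 -0.15844851  0.59655988]
 [ 0.15833512 -0.01257891 -0.9873053   1.01283166]
 [ 0.          0.          0.          1.        ]]
```

View pics/scene0.png

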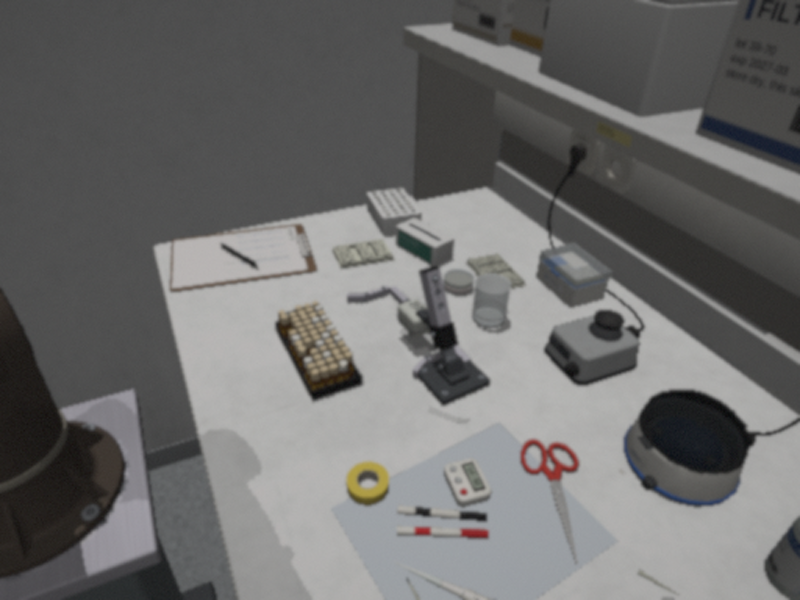

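View pics/top0.png

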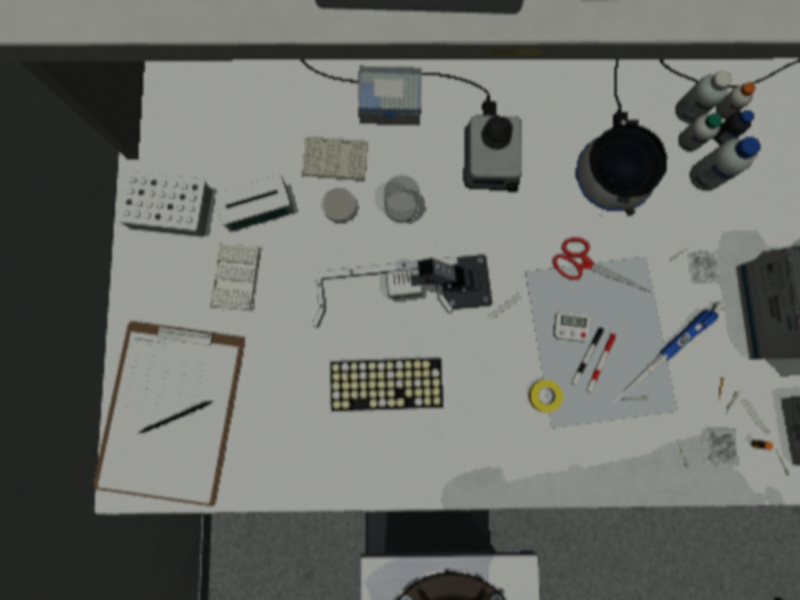

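The scene view shows the stand at about (440,340), the rack at (320,350), the tape at (368,482) and the timer at (467,482). In the top view the foot plate is at (467,280), the sleeve top at about (430,270) and the rack at (387,384). Next I'll zoom in and measure.

```bash
cat > h.py <<'E'
import numpy as np, cv2
from workcell import manip
def cap(n): return manip.capture(n)
def ray(c,u,v):
    K=c["camera_matrix"];T=c["camera_from_world"];R=T[:3,:3];t=T[:3,3]
    return -R.T@t, R.T@np.linalg.inv(K)@np.array([u,v,1.])
def onplane(c,u,v,z):
    o,d=ray(c,u,v); return o+d*(z-o[2])/d[2]
def tri(c1,p1,c2,p2):
    P=[c["camera_matrix"]@c["camera_from_world"][:3] for c in(c1,c2)]
    X=cv2.triangulatePoints(P[0],P[1],np.array(p1,float).reshape(2,1),np.array(p2,float).reshape(2,1)); return (X[:3]/X[3]).ravel()
def proj(c,X):
    p=c["camera_matrix"]@(c["camera_from_world"][:3]@np.append(X,1)); return p[:2]/p[2]
def crop(c,name,x0,y0,w,h,s):
    cv2.imwrite(f"pics/{name}.png",cv2.resize(c["frame"][y0:y0+h,x0:x0+w,::-1],(w*s,h*s),interpolation=cv2.INTER_CUBIC))
E
python3 - <<'E'
from h import *
import pickle
s=cap("scene");t=cap("top");pickle.dump((s,t),open("c0.pkl","wb"))
crop(s,"s1",210,160,120,100,6);crop(t,"t1",190,145,140,80,5)
E
```

```text
(no output)
```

View pics/s1.png

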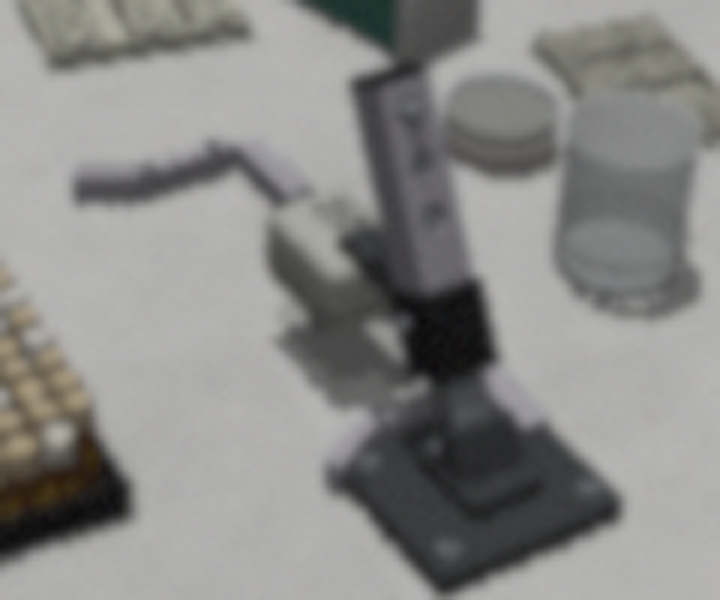

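View pics/t1.png

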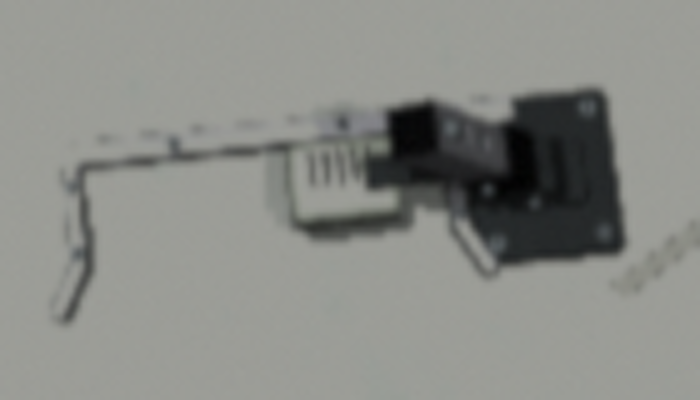

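```bash
python3 - <<'E'
from h import *
import pickle
s,t=pickle.load(open("c0.pkl","rb"))
T=lambda x,y:((x+.5)/5+190-.5,(y+.5)/5+145-.5)
S=lambda x,y:((x+.5)/6+210-.5,(y+.5)/6+160-.5)
print("foot top view z=.014")
for p in [(604,90),(622,247),(497,265)]: print(p,onplane(t,*T(*p),.014).round(4))
print("screws t"); 
for p in [(587,106),(604,232),(499,242)]: print(p,onplane(t,*T(*p),.014).round(4))
print("foot scene");
for p in [(620,503),(445,585),(330,475)]: print(p,onplane(s,*S(*p),.014).round(4))
print("screws s")
for p in [(372,460),(448,548),(588,486)]: print(p,onplane(s,*S(*p),.014).round(4))
print("rails top z=.018")
for p in [(80,165),(390,128),(90,265),(62,320),(455,185),(497,268)]: print(p,onplane(t,*T(*p),.018).round(4))
# sleeve top corners
print("sleevetop tri", tri(s,S(388,82),t,T(410,125)))
# rack
f=t["frame"].astype(int)
g=cv2.cvtColor(t["frame"],cv2.COLOR_RGB2HSV)
m=((f.max(2)<60)|((g[...,1]>70)&(g[...,0]<35)))[220:275,200:295].astype(np.uint8)
m=cv2.morphologyEx(m,cv2.MORPH_CLOSE,np.ones((5,5)))
cs=max(cv2.findContours(m,0,1)[0],key=cv2.contourArea)+[200,220]
r=cv2.minAreaRect(cs);print(r)
for b in cv2.boxPoints(r): print(b,onplane(t,*b,.006).round(4),onplane(t,*b,.049).round(4))
crop(t,"rack",200,220,100,60,8);crop(s,"rack2",165,185,80,80,8)
E
```

```text
foot top view z=.014
(604, 90) [ 0.6992 -0.0814  0.014 ]
(622, 247) [ 0.6038 -0.0888  0.014 ]
(497, 265) [ 0.5937 -0.0145  0.014 ]
screws t
(587, 106) [ 0.6895 -0.0709  0.014 ]
(604, 232) [ 0.6129 -0.0784  0.014 ]
(499, 242) [ 0.6075 -0.0161  0.014 ]
foot scene
(620, 503) [ 0.6968 -0.0848  0.014 ]
(445, 585) [ 0.6021 -0.0966  0.014 ]
(330, 475) [ 0.5877 -0.0166  0.014 ]
screws s
(372, 460) [ 0.6093 -0.0156  0.014 ]
(448, 548) [ 0.6138 -0.078   0.014 ]
(588, 486) [ 0.6896 -0.0698  0.014 ]
rails top z=.018
(80, 165) [0.6551 0.2312 0.018 ]
(390, 128) [0.676  0.0475 0.018 ]
(90, 265) [0.5952 0.2247 0.018 ]
(62, 320) [0.5629 0.2407 0.018 ]
(455, 185) [0.6412 0.0096 0.018 ]
(497, 268) [ 0.5913 -0.0141  0.018 ]
sleevetop tri [0.64130663 0.04522466 0.17258383]
((246.77728271484375, 245.65509033203125), (30.764970779418945, 70.3556137084961), 87.61405944824219)
[210.9896 231.7504] [0.4961 0.2152 0.006 ] [0.4935 0.2107 0.049 ]
[281.2842  228.82147] [0.5026 0.0096 0.006 ] [0.4997 0.0132 0.049 ]
[282.56497 259.55978] [0.4139 0.0078 0.006 ] [0.4145 0.0115 0.049 ]
[212.27036 262.4887 ] [0.4077 0.2108 0.006 ] [0.4086 0.2065 0.049 ]
```

View pics/rack.png

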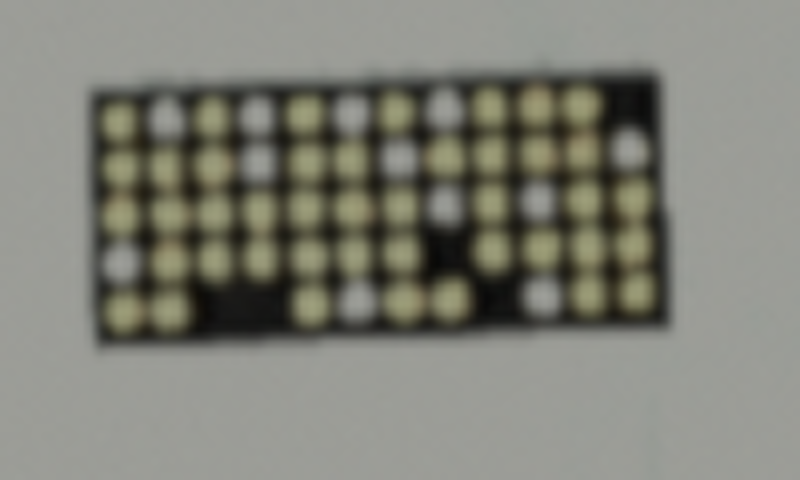

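View pics/rack2.png

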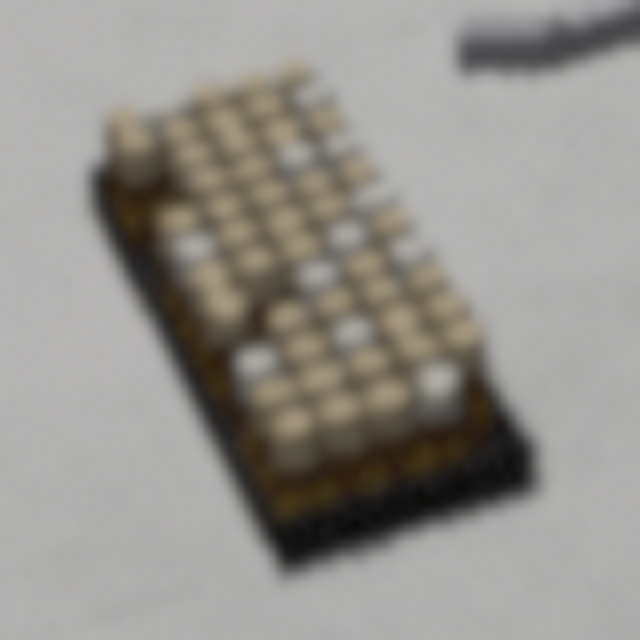

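The top view shows the sleeve's black top end at crop (410,125), holes near (455,128) and (487,142), and the foot screws. The scene view shows the holes at (410,118), (423,165) and (433,213). I'll enlarge the sleeve.

```bash
python3 - <<'E'
from h import *
import pickle
s,t=pickle.load(open("c0.pkl","rb"))
ss=[cap("scene")["frame"].astype(float) for _ in range(4)]+[s["frame"]];tt=[cap("top")["frame"].astype(float) for _ in range(4)]+[t["frame"]]
s["frame"]=np.clip(np.mean(ss,0)*1.3,0,255).astype(np.uint8);t["frame"]=np.clip(np.mean(tt,0)*1.6,0,255).astype(np.uint8)
pickle.dump((s,t),open("c0a.pkl","wb"))
crop(s,"s2",262,165,34,52,11);crop(t,"t2",260,158,52,42,15)
E
```

```text
(no output)
```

View pics/s2.png

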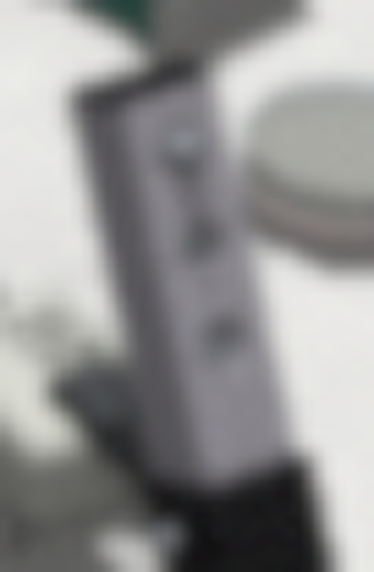

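View pics/t2.png

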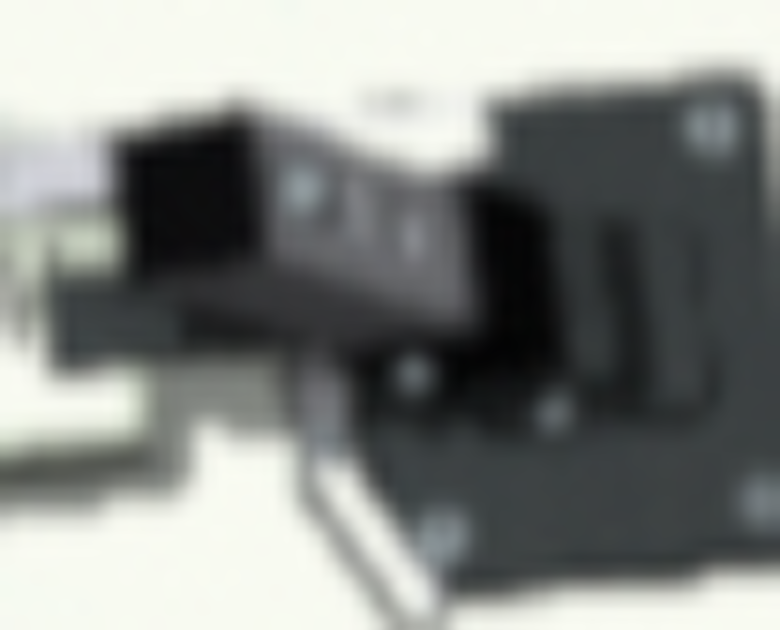

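```bash
python3 - <<'E'
from h import *
import pickle
s,t=pickle.load(open("c0a.pkl","rb"))
S=lambda x,y:((x+.5)/11+262-.5,(y+.5)/11+165-.5)
T=lambda x,y:((x+.5)/15+260-.5,(y+.5)/15+158-.5)
btn=tri(s,S(182,140),t,T(302,190)); print("button",btn.round(4))
h3=tri(s,S(226,333),t,T(415,240)); print("hole3",h3.round(4), (btn-h3).round(4),np.linalg.norm(btn-h3))
print("top-front-right corner",tri(s,S(122,100),t,T(263,268)).round(4))
print("top-back-right corner",tri(s,S(200,68),t,T(245,108)).round(4))
for yaw in (4.5,5.4,6.3):
    c,sn=np.cos(np.radians(yaw)),np.sin(np.radians(yaw));R=np.array([[c,-sn,0],[sn,c,0],[0,0,1]])
    foot=np.array([.649,-.043,.014]);u=R@[0,.4695,.8829];n=R@[0,.8829,-.4695]
    d=btn-foot; print(yaw,"along u",d@u,"n",d@n,"x",d@R[:,0])
    for L in (.165,.17,.18): 
        p=foot+u*L-n*.018; print(L,p.round(4),((np.array(proj(s,p))-[261.5,164.5])*11-.5).round(),((np.array(proj(t,p))-[259.5,157.5])*15-.5).round())
E
```

```text
button [0.6404 0.0244 0.1727]
hole3 [0.6412 0.0009 0.1323] [-0.0008  0.0235  0.0404] 0.046739833501242924
top-front-right corner [0.6262 0.0315 0.1829]
top-back-right corner [0.6512 0.0349 0.1839]
4.5 along u 0.17200863198306007 n -0.014610444966976189 x -0.0032559532352888273
0.165 [0.6442 0.0184 0.1681] [207. 166.] [335. 174.]
0.17 [0.644  0.0207 0.1725] [202. 145.] [323. 169.]
0.18 [0.6436 0.0254 0.1814] [194. 104.] [300. 159.]
5.4 along u 0.17202871262808944 n -0.014572683089454511 x -0.0021896155874937947
0.165 [0.6432 0.0183 0.1681] [203. 167.] [335. 179.]
0.17 [0.643  0.0206 0.1725] [199. 147.] [324. 175.]
0.18 [0.6425 0.0253 0.1814] [190. 105.] [301. 166.]
6.3 along u 0.1720409269976875 n -0.01454971383084295 x -0.0011227376848164693
0.165 [0.6422 0.0182 0.1681] [200. 168.] [336. 185.]
0.17 [0.642  0.0205 0.1725] [195. 148.] [325. 180.]
0.18 [0.6415 0.0252 0.1814] [186. 106.] [301. 172.]
```

```bash
cat >> h.py <<'E'
def to(x,y,z,yaw=None):
    "tool units from the measured pose to a world target (tool down)"
    o=manip.get_obs();p=o["position"];a=o["eef_rot"][2];c,s=np.cos(a),np.sin(a);d=np.array([x,y,z])-p
    print("t",round(o["t"],2),"pos",p.round(4),"yaw",np.degrees(a).round(2),"F",o["wrist_force"].round(1),"w",round(o["width"],4))
    print("tx %.3f ty %.3f tz %.3f"%((c*d[0]+s*d[1])/.05,(s*d[0]-c*d[1])/.05,-d[2]/.05))
E
echo
```

Request:
arm_command(targets=[{"roll": 0.87},{}], gripper=255)

```text
invalid input at $.targets[0]: expected keys tx, ty, tz, roll
```

```bash
python3 -c "
from h import *
to(.640,.033,.248)"
```

```text
t 0.6 pos [ 0.1521 -0.6062  0.2483] yaw 14.08 F [ 0.  -0.6  0.6] w 0.085
tx 12.576 ty -10.026 tz 0.006
```

Request:
arm_command(targets=[{"tx": 0,"ty": 0,"tz": 0,"roll": 0.87},{"tx": 0,"ty": 0,"tz": 0,"roll": 0}], gripper=255)

```text
t: 0.85
position: [0.1521, -0.6062, 0.2484]
eef_rot: [3.142, 0.0, 0.095]
wrist_force: [1.5, 0.0, -0.3]
width: 0.0514
```

```bash
python3 -c "
from h import *
to(.640,.033,.248)"
```

```text
t 0.85 pos [ 0.1521 -0.6062  0.2484] yaw 5.42 F [ 1.5  0.  -0.3] w 0.0514
tx 10.922 ty -11.804 tz 0.007
```

Request:
arm_command(targets=[{"tx": 0.7,"ty": -0.76,"tz": 0,"roll": 0},{"tx": 0.7,"ty": -0.76,"tz": 0,"roll": 0},{"tx": 0.7,"ty": -0.76,"tz": 0,"roll": 0},{"tx": 0.7,"ty": -0.76,"tz": 0,"roll": 0},{"tx": 0.7,"ty": -0.76,"tz": 0,"roll": 0}])

```text
t: 1.48
position: [0.3094, -0.3993, 0.2486]
eef_rot: [3.141, -0.0, 0.098]
wrist_force: [0.0, 0.2, -1.0]
width: 0.0001
```

Request:
arm_command(targets=[{"tx": 0.7,"ty": -0.76,"tz": 0,"roll": 0},{"tx": 0.7,"ty": -0.76,"tz": 0,"roll": 0},{"tx": 0.7,"ty": -0.76,"tz": 0,"roll": 0},{"tx": 0.7,"ty": -0.76,"tz": 0,"roll": 0},{"tx": 0.7,"ty": -0.76,"tz": 0,"roll": 0}])

```text
t: 2.1
position: [0.4658, -0.1938, 0.2486]
eef_rot: [3.141, -0.001, 0.098]
wrist_force: [1.0, -1.0, 0.2]
width: 0.0002
```

```bash
python3 -c "
from h import *
to(.640,.033,.248)"
```

```text
t 2.1 pos [ 0.4658 -0.1938  0.2486] yaw 5.6 F [ 1.  -1.   0.2] w 0.0002
tx 3.909 ty -4.175 tz 0.013
```

Request:
arm_command(targets=[{"tx": 0.75,"ty": -0.8,"tz": 0,"roll": 0},{"tx": 0.75,"ty": -0.8,"tz": 0,"roll": 0},{"tx": 0.75,"ty": -0.8,"tz": 0,"roll": 0},{"tx": 0.75,"ty": -0.8,"tz": 0,"roll": 0},{"tx": 0.75,"ty": -0.8,"tz": 0,"roll": 0}])

```text
t: 2.72
position: [0.6339, 0.0229, 0.2485]
eef_rot: [3.141, -0.0, 0.097]
wrist_force: [0.4, -0.4, 0.6]
width: -0.0001
```

Request:
arm_command(targets=[{"tx": 0,"ty": 0,"tz": 0.5,"roll": 0},{"tx": 0,"ty": 0,"tz": 0,"roll": 0}])

```text
t: 2.98
position: [0.6317, 0.0217, 0.2214]
eef_rot: [3.141, 0.004, 0.097]
wrist_force: [-1.1, 1.0, -0.6]
width: 0.0002
```

```bash
python3 -c "
from h import *
to(.640,.033,.203)
s=cap('scene');t=cap('top');crop(s,'s3',230,120,90,90,6);crop(t,'t3',220,130,100,70,6)"
```

```text
t 2.98 pos [0.6317 0.0217 0.2214] yaw 5.59 F [-1.1  1.  -0.6] w 0.0002
tx 0.187 ty -0.209 tz 0.367
```

View pics/s3.png

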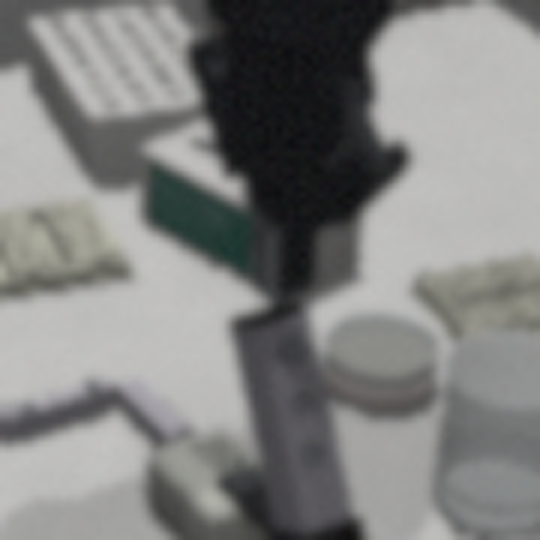

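The fingers are shut, with the tip above and just right of the sleeve top at about (290,300). Next I probe the top corner to calibrate z.

Request:
arm_command(targets=[{"tx": 0.19,"ty": -0.21,"tz": 0,"roll": 0},{"tx": 0,"ty": 0,"tz": 0.2,"roll": 0},{"tx": 0,"ty": 0,"tz": 0,"roll": 0}])

```text
t: 3.45
position: [0.6407, 0.0328, 0.2124]
eef_rot: [3.141, 0.002, 0.094]
wrist_force: [-0.5, -0.2, -0.6]
width: 0.0001
```

Request:
arm_command(targets=[{"tx": 0,"ty": 0,"tz": 0.06,"roll": 0},{"tx": 0,"ty": 0,"tz": 0,"roll": 0}])

```text
t: 3.7
position: [0.6411, 0.0326, 0.2101]
eef_rot: [3.141, 0.0, 0.094]
wrist_force: [0.1, -1.1, 0.4]
width: -0.0001
```

Request:
arm_command(targets=[{"tx": 0,"ty": 0,"tz": 0.04,"roll": 0},{"tx": 0,"ty": 0,"tz": 0,"roll": 0}])

```text
t: 3.95
position: [0.6412, 0.0329, 0.2082]
eef_rot: [3.142, 0.0, 0.094]
wrist_force: [-0.1, -0.1, -0.8]
width: 0.0001
```

Request:
arm_command(targets=[{"tx": 0,"ty": 0,"tz": 0.08,"roll": 0},{"tx": 0,"ty": 0,"tz": 0,"roll": 0}])

```text
t: 4.2
position: [0.641, 0.0329, 0.2039]
eef_rot: [3.142, 0.001, 0.094]
wrist_force: [-0.8, 0.7, 0.5]
width: -0.0004
```

Request:
arm_command(targets=[{"tx": 0,"ty": 0,"tz": 0.02,"roll": 0},{"tx": 0,"ty": 0,"tz": 0,"roll": 0}])

```text
t: 4.45
position: [0.6413, 0.0329, 0.2032]
eef_rot: [3.142, 0.0, 0.094]
wrist_force: [0.2, 0.2, 0.2]
width: -0.0002
```

Request:
arm_command(targets=[{"tx": 0,"ty": 0,"tz": 0.02,"roll": 0},{"tx": 0,"ty": 0,"tz": 0,"roll": 0}])

```text
t: 4.7
position: [0.6413, 0.0329, 0.2022]
eef_rot: [3.142, 0.0, 0.094]
wrist_force: [0.8, -0.2, -0.5]
width: -0.0
```

Request:
arm_command(targets=[{"tx": 0,"ty": 0,"tz": 0.02,"roll": 0},{"tx": 0,"ty": 0,"tz": 0,"roll": 0}])

```text
t: 4.95
position: [0.6414, 0.0328, 0.2015]
eef_rot: [3.141, -0.0, 0.094]
wrist_force: [0.3, -1.7, 2.2]
width: -0.0003
```

Request:
arm_command(targets=[{"tx": 0,"ty": 0,"tz": 0.02,"roll": 0},{"tx": 0,"ty": 0,"tz": 0,"roll": 0}])

```text
t: 5.2
position: [0.6414, 0.0324, 0.2004]
eef_rot: [3.141, -0.0, 0.093]
wrist_force: [-0.9, -1.7, 3.3]
width: -0.0002
```

Request:
arm_command(targets=[{"tx": 0,"ty": 0,"tz": 0.02,"roll": 0},{"tx": 0,"ty": 0,"tz": 0,"roll": 0}])

```text
t: 5.45
position: [0.6415, 0.0321, 0.1997]
eef_rot: [3.141, -0.0, 0.093]
wrist_force: [-1.5, -3.9, 6.3]
width: 0.0
```

```bash
python3 -c "
from h import *
s=cap('scene');t=cap('top');crop(s,'s4',250,140,50,50,12);crop(t,'t4',220,130,100,70,7)"
```

```text
(no output)
```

View pics/s4.png

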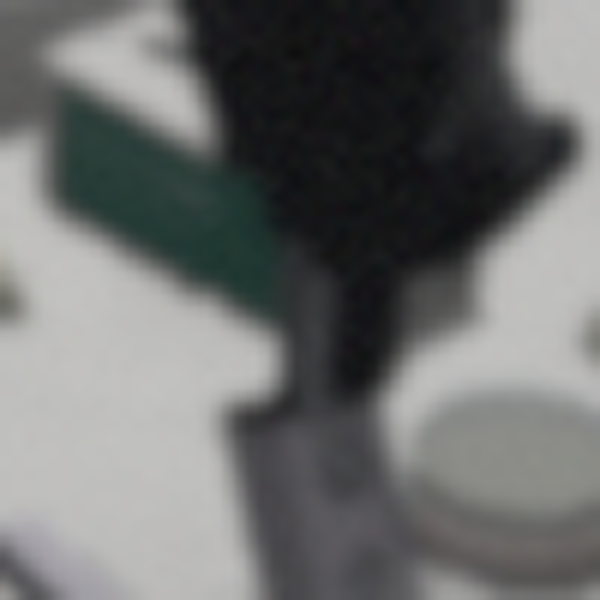

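View pics/t4.png

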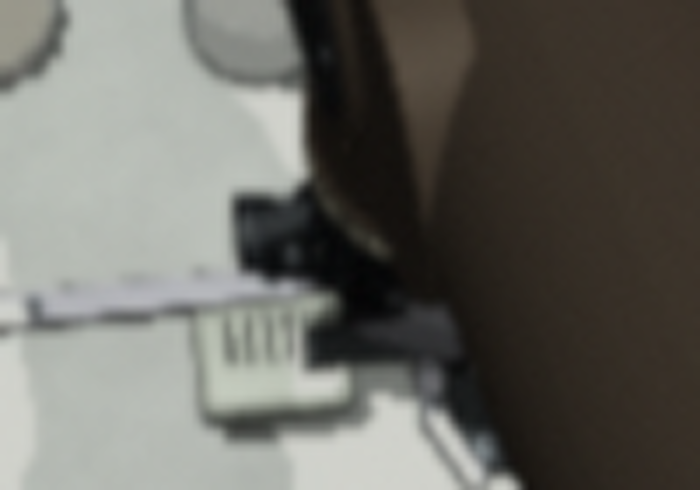

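The tip's edge may have been rubbing down the right face, because the force pointed (-y,+z). I'll back up, shift left and probe again with the flat underside of the tips.

Request:
arm_command(targets=[{"tx": 0,"ty": 0,"tz": -0.16,"roll": 0},{"tx": 0,"ty": -0.12,"tz": 0,"roll": 0},{"tx": 0,"ty": 0,"tz": 0.06,"roll": 0},{"tx": 0,"ty": 0,"tz": 0,"roll": 0}])

```text
t: 6.05
position: [0.6404, 0.0392, 0.2036]
eef_rot: [-3.142, 0.001, 0.094]
wrist_force: [-0.5, -0.3, -0.7]
width: -0.0001
```

Request:
arm_command(targets=[{"tx": 0,"ty": 0,"tz": 0.02,"roll": 0},{"tx": 0,"ty": 0,"tz": 0,"roll": 0}])

```text
t: 6.3
position: [0.6407, 0.0388, 0.2031]
eef_rot: [3.142, 0.0, 0.094]
wrist_force: [0.0, 0.4, -0.0]
width: 0.0001
```

Request:
arm_command(targets=[{"tx": 0,"ty": 0,"tz": 0.02,"roll": 0},{"tx": 0,"ty": 0,"tz": 0,"roll": 0}])

```text
t: 6.55
position: [0.6407, 0.0389, 0.2022]
eef_rot: [3.142, 0.0, 0.094]
wrist_force: [-0.2, -0.5, -0.6]
width: -0.0001
```

Request:
arm_command(targets=[{"tx": 0,"ty": 0,"tz": 0.02,"roll": 0},{"tx": 0,"ty": 0,"tz": 0,"roll": 0}])

```text
t: 6.8
position: [0.6407, 0.0389, 0.2012]
eef_rot: [3.142, 0.0, 0.094]
wrist_force: [0.4, 0.1, 0.7]
width: -0.0001
```

Request:
arm_command(targets=[{"tx": 0,"ty": 0,"tz": 0.02,"roll": 0},{"tx": 0,"ty": 0,"tz": 0,"roll": 0}])

```text
t: 7.05
position: [0.6407, 0.0389, 0.2002]
eef_rot: [3.142, 0.0, 0.094]
wrist_force: [0.3, 0.6, 0.7]
width: 0.0002
```

Request:
arm_command(targets=[{"tx": 0,"ty": 0,"tz": 0.02,"roll": 0},{"tx": 0,"ty": 0,"tz": 0,"roll": 0}])

```text
t: 7.3
position: [0.6409, 0.0389, 0.1997]
eef_rot: [3.141, -0.0, 0.094]
wrist_force: [-2.1, -0.6, 3.9]
width: 0.0001
```

Request:
arm_command(targets=[{"tx": 0,"ty": 0,"tz": 0.02,"roll": 0},{"tx": 0,"ty": 0,"tz": 0,"roll": 0}])

```text
t: 7.55
position: [0.6409, 0.0388, 0.1993]
eef_rot: [3.141, -0.001, 0.094]
wrist_force: [-3.0, -1.3, 8.7]
width: 0.0
```

Request:
arm_command(targets=[{"tx": 0,"ty": 0,"tz": -0.3,"roll": 0},{"tx": 0,"ty": -0.05,"tz": 0,"roll": 0},{"tx": 0,"ty": 0,"tz": 0,"roll": 0},{"tx": 0,"ty": 0,"tz": 0,"roll": 0}], gripper=90)

```text
t: 8.05
position: [0.6403, 0.0414, 0.2129]
eef_rot: [3.141, 0.001, 0.094]
wrist_force: [0.7, -0.1, -0.3]
width: 0.0552
```

```bash
python3 -c "
from h import *
to(.640,.0415,.1855)"
```

```text
t 8.05 pos [0.6403 0.0414 0.2129] yaw 5.38 F [ 0.7 -0.1 -0.3] w 0.0552
tx -0.005 ty -0.003 tz 0.547
```

Request:
arm_command(targets=[{"tx": 0,"ty": 0,"tz": 0.25,"roll": 0},{"tx": 0,"ty": 0,"tz": 0.25,"roll": 0},{"tx": 0,"ty": 0,"tz": 0,"roll": 0},{"tx": 0,"ty": 0,"tz": 0,"roll": 0}])

```text
t: 8.55
position: [0.6405, 0.0414, 0.1881]
eef_rot: [-3.142, 0.0, 0.094]
wrist_force: [1.0, -0.1, 0.4]
width: 0.0553
```

```bash
python3 -c "
from h import *
to(.640,.0415,.1855)
s=cap('scene');t=cap('top');crop(s,'s5',245,140,60,60,12)"
```

```text
t 8.55 pos [0.6405 0.0414 0.1881] yaw 5.38 F [ 1.  -0.1  0.4] w 0.0553
tx -0.010 ty -0.002 tz 0.052
```

View pics/s5.png

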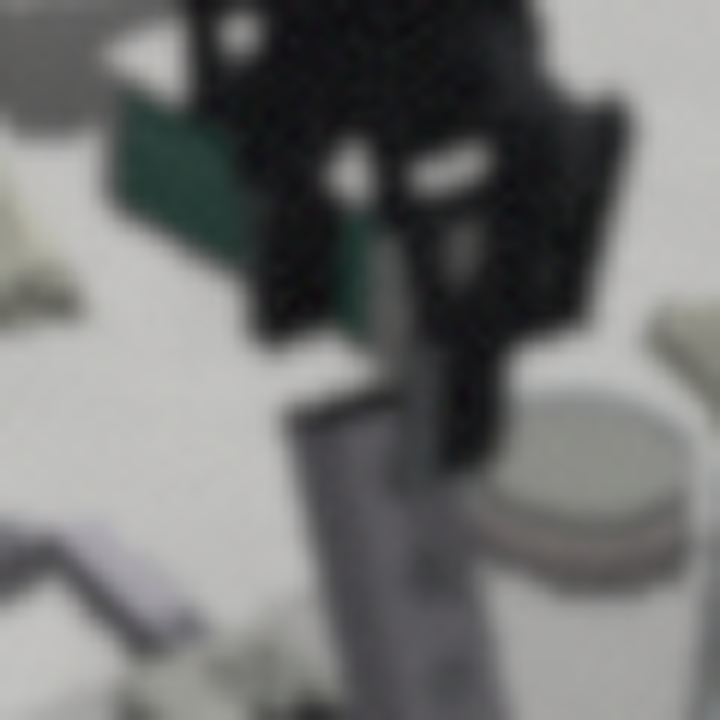

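The right finger sits beside the button at (450,460). The left finger is at (290,330), behind the sleeve's upper left edge. I'll lower the last 2.5 mm and close.

Request:
arm_command(targets=[{"tx": 0,"ty": 0,"tz": 0.05,"roll": 0},{"tx": 0,"ty": 0,"tz": 0,"roll": 0},{"tx": 0,"ty": 0,"tz": 0,"roll": 0}], gripper=130)

```text
t: 9.02
position: [0.6406, 0.0411, 0.1859]
eef_rot: [3.141, -0.0, 0.094]
wrist_force: [1.8, -1.2, 0.0]
width: 0.0418
```

Request:
arm_command(targets=[{"tx": 0,"ty": 0,"tz": 0,"roll": 0},{"tx": 0,"ty": 0,"tz": 0,"roll": 0}], gripper=150)

```text
t: 9.28
position: [0.6405, 0.0408, 0.1857]
eef_rot: [3.141, 0.0, 0.093]
wrist_force: [1.2, -3.4, -0.0]
width: 0.0352
```

Request:
arm_command(targets=[{"tx": 0,"ty": 0,"tz": 0,"roll": 0},{"tx": 0,"ty": 0,"tz": 0,"roll": 0},{"tx": 0,"ty": 0,"tz": 0,"roll": 0}], gripper=175)

```text
t: 9.65
position: [0.6405, 0.0402, 0.1857]
eef_rot: [3.14, 0.0, 0.093]
wrist_force: [0.4, -5.0, -0.1]
width: 0.0276
```

```bash
python3 -c "
from h import *
to(.640,.0415,.1855);print(manip.get_obs()['moment'])
s=cap('scene');crop(s,'s6',245,140,60,60,12)"
```

```text
t 9.65 pos [0.6405 0.0402 0.1857] yaw 5.32 F [ 0.4 -5.  -0.1] w 0.0276
tx -0.008 ty -0.028 tz 0.003
[-1.06347635 -0.21913378 -0.03269513]
```

View pics/s6.png

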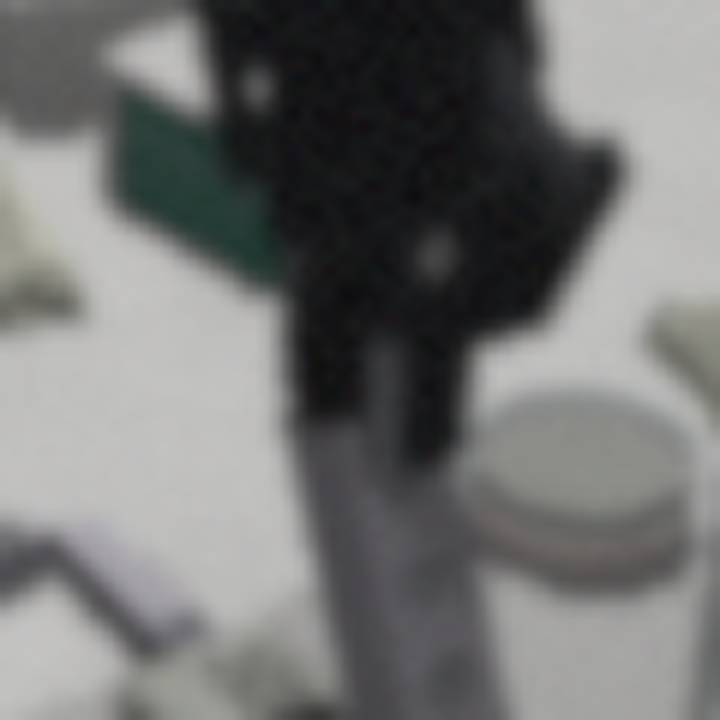

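Request:
arm_command(targets=[{"tx": 0,"ty": 0,"tz": 0,"roll": 0},{"tx": 0,"ty": 0,"tz": 0,"roll": 0},{"tx": 0,"ty": 0,"tz": 0.03,"roll": 0},{"tx": 0,"ty": 0,"tz": 0,"roll": 0}], gripper=125)

```text
t: 10.2
position: [0.6403, 0.0418, 0.1841]
eef_rot: [-3.141, 0.0, 0.094]
wrist_force: [-0.0, -0.2, -0.4]
width: 0.0436
```

Request:
arm_command(targets=[{"tx": 0,"ty": 0,"tz": 0,"roll": 0},{"tx": 0,"ty": 0,"tz": 0,"roll": 0},{"tx": 0,"ty": 0,"tz": 0,"roll": 0},{"tx": 0,"ty": 0,"tz": 0,"roll": 0}], gripper=175)

```text
t: 10.7
position: [0.6405, 0.0397, 0.184]
eef_rot: [3.14, 0.001, 0.093]
wrist_force: [0.7, -6.2, -2.1]
width: 0.0276
```

Request:
arm_command(targets=[{"tx": 0,"ty": 0,"tz": 0,"roll": 0},{"tx": 0,"ty": 0,"tz": 0,"roll": 0},{"tx": 0,"ty": 0,"tz": 0.03,"roll": 0},{"tx": 0,"ty": 0,"tz": 0,"roll": 0}], gripper=125)

```text
t: 11.2
position: [0.6404, 0.0418, 0.1827]
eef_rot: [-3.141, 0.0, 0.094]
wrist_force: [-0.7, -0.2, 0.1]
width: 0.0435
```

Request:
arm_command(targets=[{"tx": 0,"ty": 0,"tz": 0,"roll": 0},{"tx": 0,"ty": 0,"tz": 0,"roll": 0},{"tx": 0,"ty": 0,"tz": 0,"roll": 0},{"tx": 0,"ty": 0,"tz": 0,"roll": 0}], gripper=175)

```text
t: 11.7
position: [0.6406, 0.0395, 0.1827]
eef_rot: [3.139, 0.0, 0.092]
wrist_force: [0.5, -4.9, -0.3]
width: 0.0276
```

```bash
python3 -c "
from h import *
to(.640,.0415,.1855);print(manip.get_obs()['moment'])
s=cap('scene');crop(s,'s7',245,140,60,60,12)"
```

```text
t 11.7 pos [0.6406 0.0395 0.1827] yaw 5.3 F [ 0.5 -4.9 -0.3] w 0.0276
tx -0.008 ty -0.042 tz -0.056
[-1.15150302 -0.18166707  0.07780455]
```

View pics/s7.png

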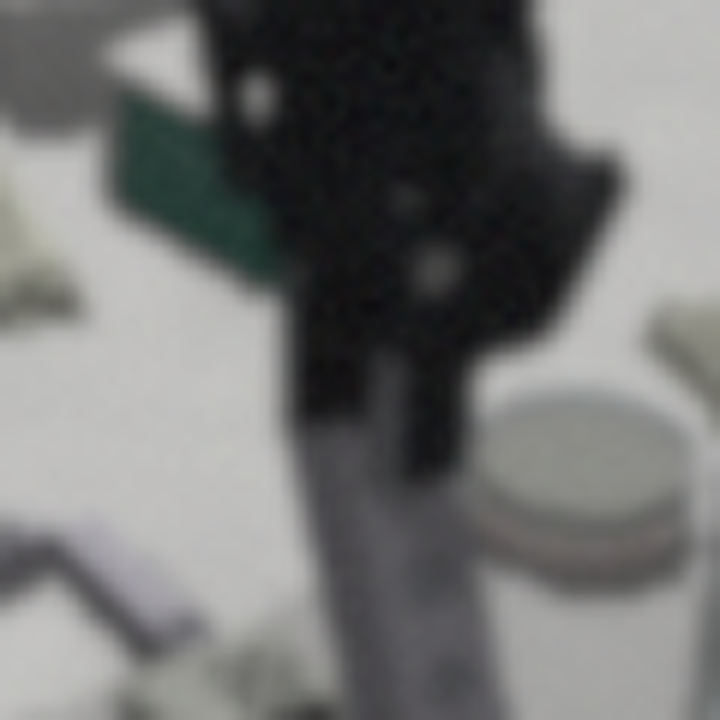

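Request:
arm_command(targets=[{"tx": 0,"ty": 0,"tz": 0,"roll": 0},{"tx": 0,"ty": 0,"tz": 0,"roll": 0},{"tx": 0,"ty": 0,"tz": 0,"roll": 0}], gripper=185)

```text
t: 12.12
position: [0.6406, 0.0395, 0.1827]
eef_rot: [3.139, 0.0, 0.093]
wrist_force: [-0.6, -4.9, -0.3]
width: 0.0282
```

```bash
python3 -c "
from h import *
to(.640,.0415,.1855);print(manip.get_obs()['moment'])
import pickle
s,t=pickle.load(open('c0a.pkl','rb'))
q=lambda p:((np.array(proj(s,p))-[244.5,139.5])*12-.5).round()
# fingers' front bottom edges for tip z guess
for z in (.166,.169,.172):
  print(z,'R front',q([.6295,.0245,z]),'L front',q([.629,.053,z]))
print('TL front',q([.626,.0575,.1708]),'TR front',q([.6262,.0333,.183]))
"
```

```text
t 12.12 pos [0.6406 0.0395 0.1827] yaw 5.3 F [-0.6 -4.9 -0.3] w 0.0282
tx -0.008 ty -0.041 tz -0.057
[-1.16477336 -0.12025812  0.08586331]
0.166 R front [355. 490.] L front [292. 423.]
0.169 R front [356. 479.] L front [293. 412.]
0.172 R front [356. 467.] L front [293. 400.]
TL front [271. 398.] TR front [326. 406.]
```

Request:
arm_command(targets=[{"tx": 0,"ty": 0,"tz": 0,"roll": 0},{"tx": 0,"ty": 0,"tz": 0,"roll": 0},{"tx": 0,"ty": 0.03,"tz": 0.025,"roll": 0},{"tx": 0,"ty": 0,"tz": 0,"roll": 0}], gripper=125)

```text
t: 12.62
position: [0.6406, 0.0399, 0.1814]
eef_rot: [-3.142, 0.0, 0.094]
wrist_force: [1.7, -0.4, -0.3]
width: 0.0436
```

Request:
arm_command(targets=[{"tx": 0,"ty": 0,"tz": 0,"roll": 0},{"tx": 0,"ty": 0,"tz": 0,"roll": 0},{"tx": 0,"ty": 0,"tz": 0,"roll": 0}], gripper=165)

```text
t: 13.0
position: [0.6407, 0.0393, 0.1816]
eef_rot: [3.141, -0.0, 0.093]
wrist_force: [1.3, -3.8, -0.6]
width: 0.0304
```

Request:
arm_command(targets=[{"tx": 0,"ty": 0,"tz": 0,"roll": 0},{"tx": 0,"ty": 0,"tz": 0,"roll": 0},{"tx": 0,"ty": 0,"tz": 0,"roll": 0}], gripper=215)

```text
t: 13.38
position: [0.6407, 0.0393, 0.1817]
eef_rot: [3.141, -0.0, 0.093]
wrist_force: [0.6, -4.7, 2.0]
width: 0.0284
```

Request:
arm_command(targets=[{"tx": 0,"ty": -0.02,"tz": -0.035,"roll": 0},{"tx": 0,"ty": -0.02,"tz": -0.035,"roll": 0},{"tx": 0,"ty": -0.02,"tz": -0.035,"roll": 0}])

```text
t: 13.75
position: [0.6404, 0.0411, 0.1853]
eef_rot: [3.14, 0.001, 0.093]
wrist_force: [4.4, -5.4, -5.9]
width: 0.0285
```

```bash
python3 -c "
from h import *
to(.640,.0415,.1855);print(manip.get_obs()['moment'])
s=cap('scene');crop(s,'s8',245,140,60,60,12)"
```

```text
t 13.75 pos [0.6404 0.0411 0.1853] yaw 5.31 F [ 4.4 -5.4 -5.9] w 0.0285
tx -0.008 ty -0.009 tz -0.005
[-1.38393826 -1.14353802  0.07618596]
```

View pics/s8.png

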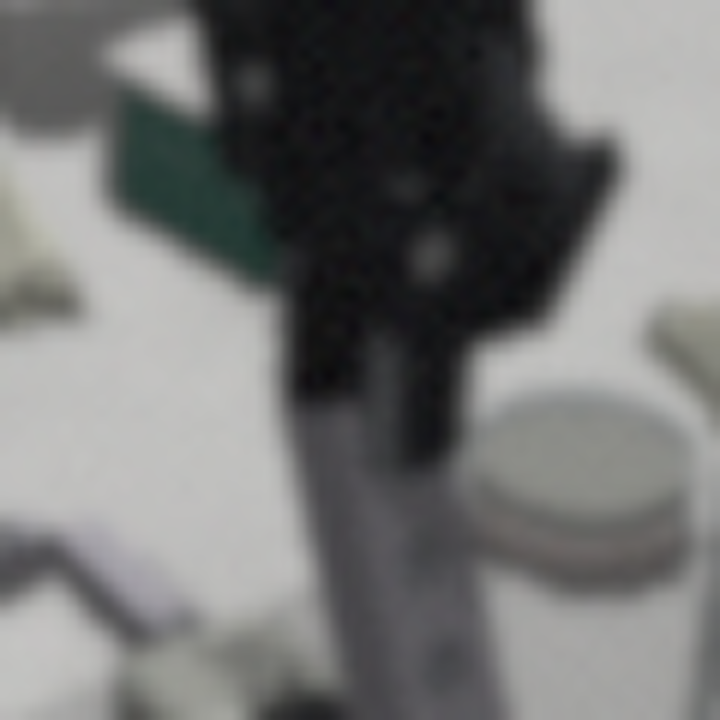

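Request:
arm_command(targets=[{"tx": 0,"ty": -0.02,"tz": -0.035,"roll": 0},{"tx": 0,"ty": -0.02,"tz": -0.035,"roll": 0},{"tx": 0,"ty": -0.02,"tz": -0.035,"roll": 0}])

```text
t: 14.18
position: [0.6402, 0.044, 0.1906]
eef_rot: [3.14, 0.001, 0.093]
wrist_force: [4.1, -7.4, -7.7]
width: 0.0279
```

```bash
python3 -c "
from h import *
to(.640,.0415,.1855);print(manip.get_obs()['moment'])
s=cap('scene');crop(s,'s9',245,140,60,70,8)
import pickle
s0,t=pickle.load(open('c0.pkl','rb'));crop(s0,'s9b',245,140,60,70,8)
a=cv2.imread('pics/s9.png');b=cv2.imread('pics/s9b.png');cv2.imwrite('pics/s9c.png',np.clip(np.hstack([b,a[:,200:480][:, :],]).astype(float)*1.3,0,255).astype(np.uint8))"
```

```text
t 14.18 pos [0.6402 0.044  0.1906] yaw 5.3 F [ 4.1 -7.4 -7.7] w 0.0279
tx -0.008 ty 0.049 tz 0.102
[-1.56063647 -0.93461309  0.13172202]
```

View pics/s9c.png

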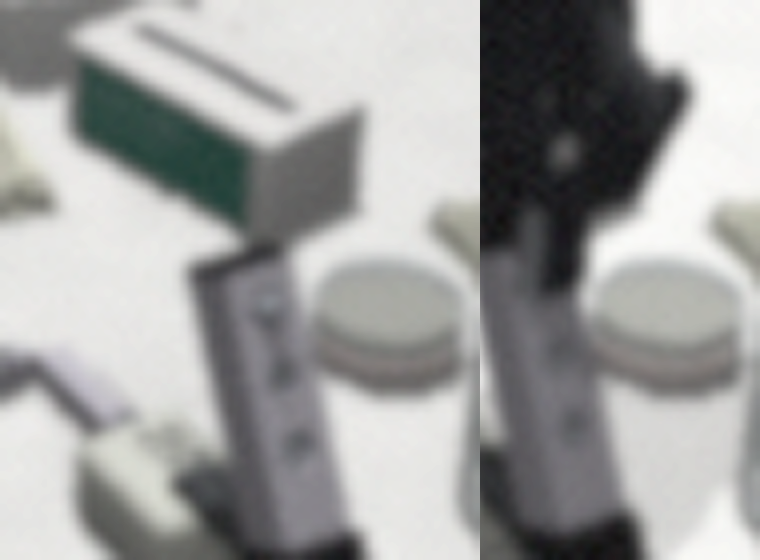

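The holes have moved up about 9 mm while the tool rose 10 mm, so the sleeve is lifting with the button underneath its wall. I'll continue to the middle setting.

Request:
arm_command(targets=[{"tx": 0,"ty": -0.02,"tz": -0.035,"roll": 0},{"tx": 0,"ty": -0.02,"tz": -0.035,"roll": 0},{"tx": 0,"ty": -0.02,"tz": -0.035,"roll": 0},{"tx": 0,"ty": -0.02,"tz": -0.035,"roll": 0},{"tx": 0,"ty": -0.02,"tz": -0.035,"roll": 0}])

```text
t: 14.85
position: [0.6397, 0.0488, 0.1997]
eef_rot: [3.139, 0.001, 0.092]
wrist_force: [3.3, -7.8, -5.6]
width: 0.0278
```

Request:
arm_command(targets=[{"tx": 0,"ty": -0.01,"tz": -0.018,"roll": 0},{"tx": 0,"ty": -0.01,"tz": -0.018,"roll": 0}])

```text
t: 15.1
position: [0.6396, 0.05, 0.2019]
eef_rot: [3.14, 0.001, 0.092]
wrist_force: [1.8, -7.5, -3.2]
width: 0.0279
```

Request:
arm_command(targets=[{"tx": 0,"ty": -0.01,"tz": -0.018,"roll": 0},{"tx": 0,"ty": -0.01,"tz": -0.018,"roll": 0}])

```text
t: 15.35
position: [0.6395, 0.0511, 0.2038]
eef_rot: [3.14, 0.001, 0.093]
wrist_force: [2.7, -7.8, -4.2]
width: 0.0285
```

Request:
arm_command(targets=[{"tx": 0,"ty": -0.01,"tz": -0.018,"roll": 0},{"tx": 0,"ty": 0,"tz": 0,"roll": 0}])

```text
t: 15.6
position: [0.6395, 0.0515, 0.2046]
eef_rot: [3.139, 0.001, 0.093]
wrist_force: [2.4, -8.0, -2.9]
width: 0.0283
```

```bash
python3 -c "
from h import *
to(.640,.0415,.1855);print(manip.get_obs()['moment'])
s=cap('scene');crop(s,'s10',245,140,60,70,8)
"
```

```text
t 15.6 pos [0.6395 0.0515 0.2046] yaw 5.3 F [ 2.4 -8.  -2.9] w 0.0283
tx -0.008 ty 0.200 tz 0.382
[-1.7327571  -0.48598805  0.06443073]
```

View pics/s10.png

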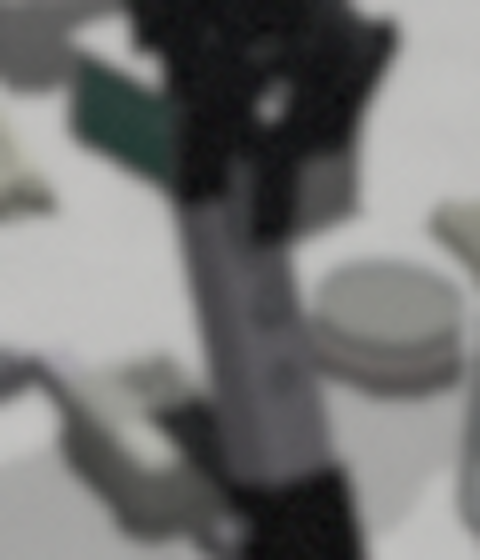

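Request:
arm_command(targets=[{"tx": 0,"ty": -0.01,"tz": -0.018,"roll": 0},{"tx": 0,"ty": -0.01,"tz": -0.018,"roll": 0},{"tx": 0,"ty": 0,"tz": 0,"roll": 0}])

```text
t: 16.02
position: [0.6394, 0.0524, 0.2063]
eef_rot: [3.139, 0.001, 0.093]
wrist_force: [1.3, -8.7, -4.8]
width: 0.0283
```

```bash
python3 -c "
from h import *
to(.640,.0415,.1855);print(manip.get_obs()['moment'])
s=cap('scene');s2=cap('scene');s['frame']=np.clip((s['frame'].astype(float)+s2['frame'])*.7,0,255).astype(np.uint8);crop(s,'s11',262,160,40,50,14)
"
```

```text
t 16.02 pos [0.6394 0.0524 0.2063] yaw 5.3 F [ 1.3 -8.7 -4.8] w 0.0283
tx -0.007 ty 0.219 tz 0.416
[-1.84170249 -0.51594518  0.06073095]
```

View pics/s11.png

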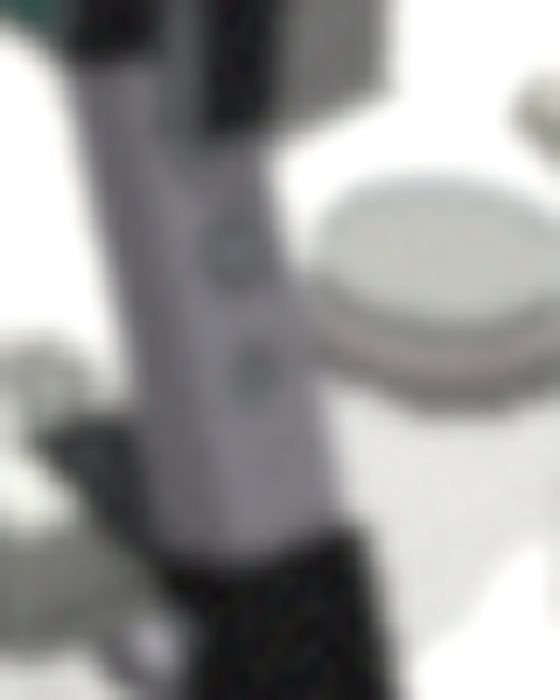

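Request:
arm_command(targets=[{"tx": 0,"ty": 0,"tz": 0,"roll": 0},{"tx": 0,"ty": 0,"tz": 0,"roll": 0},{"tx": 0,"ty": 0,"tz": -0.5,"roll": 0},{"tx": 0,"ty": -0.5,"tz": -0.5,"roll": 0},{"tx": -0.8,"ty": -0.5,"tz": 0,"roll": 0}], gripper=100)

```text
t: 16.75
position: [0.5967, 0.1026, 0.2589]
eef_rot: [-3.139, -0.005, 0.094]
wrist_force: [0.2, 1.6, -0.3]
width: 0.0524
```

```bash
python3 -c "
from h import *
to(.640,.0415,.1855);print(manip.get_obs()['moment'])
s=cap('scene');s2=cap('scene');s['frame']=np.clip((s['frame'].astype(float)+s2['frame'])*.7,0,255).astype(np.uint8);crop(s,'s12',252,150,50,60,11)
t=cap('top');crop(t,'t12',240,148,72,52,11)
"
```

```text
t 16.75 pos [0.5967 0.1026 0.2589] yaw 5.38 F [ 0.2  1.6 -0.3] w 0.0524
tx 0.747 ty 1.297 tz 1.469
[ 0.05841175 -0.00648471 -0.0161347 ]
```

View pics/s12.png

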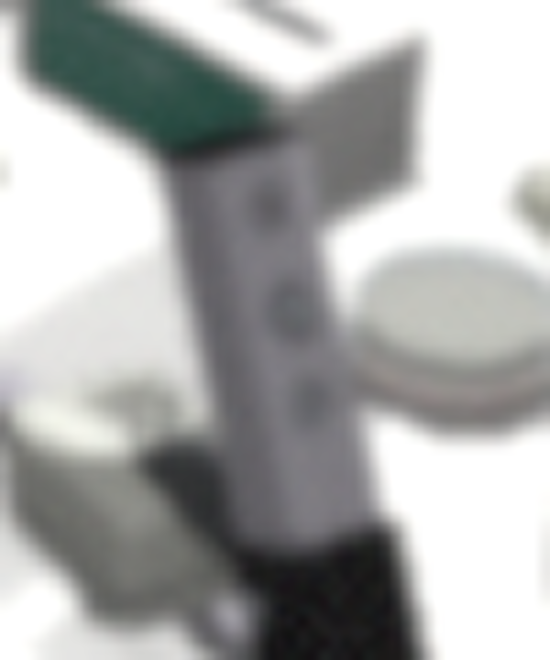

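View pics/t12.png

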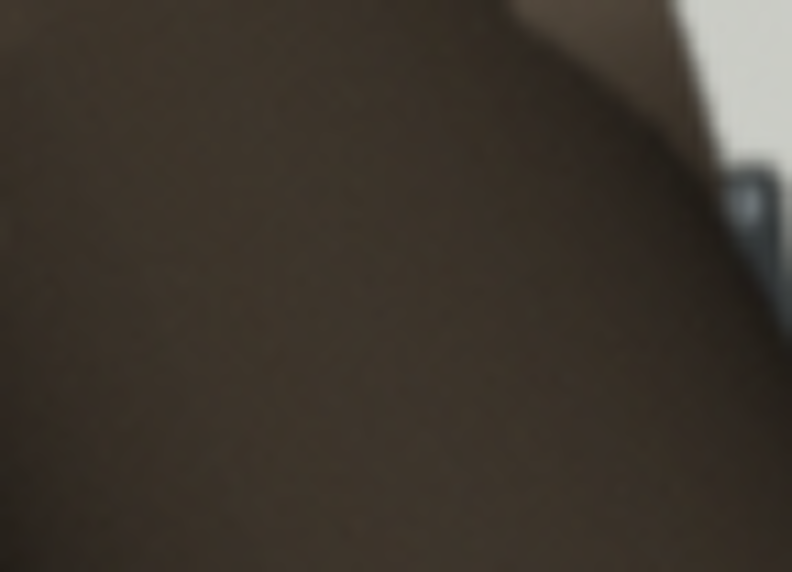

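The middle hole, at (290,305), now shows the button in it. It is at the same pixel as before, (278.4,177.7), so the button is out and locked on the middle setting. I'll regrip at the button for the second step.

Request:
arm_command(targets=[{"tx": 0.77,"ty": 0.6,"tz": 0,"roll": 0},{"tx": 0,"ty": 0.6,"tz": 0,"roll": 0},{"tx": 0,"ty": 0,"tz": 0,"roll": 0}], gripper=65)

```text
t: 17.27
position: [0.6397, 0.0405, 0.2565]
eef_rot: [3.14, 0.0, 0.089]
wrist_force: [-1.0, 0.3, 0.1]
width: 0.0637
```

```bash
python3 -c "
from h import *
to(.6405,.0455,.1803)"
```

```text
t 17.27 pos [0.6397 0.0405 0.2565] yaw 5.1 F [-1.   0.3  0.1] w 0.0637
tx 0.025 ty -0.097 tz 1.524
```

Request:
arm_command(targets=[{"tx": 0.02,"ty": -0.1,"tz": 0,"roll": 0},{"tx": 0,"ty": 0,"tz": 0.5,"roll": 0},{"tx": 0,"ty": 0,"tz": 0.5,"roll": 0},{"tx": 0,"ty": 0,"tz": 0.5,"roll": 0},{"tx": 0,"ty": 0,"tz": 0,"roll": 0}])

```text
t: 17.9
position: [0.6379, 0.0509, 0.1804]
eef_rot: [-3.141, 0.004, 0.096]
wrist_force: [-0.8, 0.0, 0.4]
width: 0.0637
```

```bash
python3 -c "
from h import *
to(.6405,.0450,.1803)"
```

```text
t 17.9 pos [0.6379 0.0509 0.1804] yaw 5.5 F [-0.8  0.   0.4] w 0.0637
tx 0.041 ty 0.122 tz 0.002
```

Request:
arm_command(targets=[{"tx": 0.04,"ty": 0.1,"tz": 0,"roll": 0},{"tx": 0,"ty": 0,"tz": 0,"roll": 0},{"tx": 0,"ty": 0,"tz": 0,"roll": 0}], gripper=115)

```text
t: 18.27
position: [0.6421, 0.0446, 0.183]
eef_rot: [-3.142, -0.001, 0.094]
wrist_force: [-1.7, -0.6, 1.1]
width: 0.0468
```

```bash
python3 -c "
from h import *
to(.6405,.0450,.1803)"
```

```text
t 18.27 pos [0.6421 0.0446 0.183 ] yaw 5.38 F [-1.7 -0.6  1.1] w 0.0468
tx -0.031 ty -0.011 tz 0.054
```

Request:
arm_command(targets=[{"tx": -0.03,"ty": -0.01,"tz": 0.054,"roll": 0},{"tx": 0,"ty": 0,"tz": 0,"roll": 0},{"tx": 0,"ty": 0,"tz": 0,"roll": 0}])

```text
t: 18.65
position: [0.6407, 0.0447, 0.1798]
eef_rot: [3.141, -0.001, 0.094]
wrist_force: [1.9, -1.9, 2.3]
width: 0.0467
```

Request:
arm_command(targets=[{"tx": 0,"ty": 0,"tz": 0,"roll": 0},{"tx": 0,"ty": 0,"tz": 0,"roll": 0},{"tx": 0,"ty": 0,"tz": 0,"roll": 0}], gripper=145)

```text
t: 19.02
position: [0.6406, 0.0451, 0.1795]
eef_rot: [3.141, -0.001, 0.094]
wrist_force: [5.0, 1.3, -0.2]
width: 0.0418
```

Request:
arm_command(targets=[{"tx": 0,"ty": 0,"tz": 0,"roll": 0},{"tx": 0,"ty": 0,"tz": 0,"roll": 0},{"tx": 0,"ty": 0,"tz": 0,"roll": 0}], gripper=185)

```text
t: 19.4
position: [0.6406, 0.0451, 0.1795]
eef_rot: [3.142, -0.001, 0.094]
wrist_force: [4.8, 1.8, 0.1]
width: 0.0418
```

```bash
python3 -c "
from h import *
to(.6405,.0450,.1803);print(manip.get_obs()['moment'])
s=cap('scene');s2=cap('scene');s['frame']=np.clip((s['frame'].astype(float)+s2['frame'])*.7,0,255).astype(np.uint8);crop(s,'s13',252,150,50,60,11)"
```

```text
t 19.4 pos [0.6406 0.0451 0.1795] yaw 5.4 F [4.8 1.8 0.1] w 0.0418
tx -0.002 ty 0.001 tz -0.016
[-1.56723731 -1.21163355 -0.01536536]
```

View pics/s13.png

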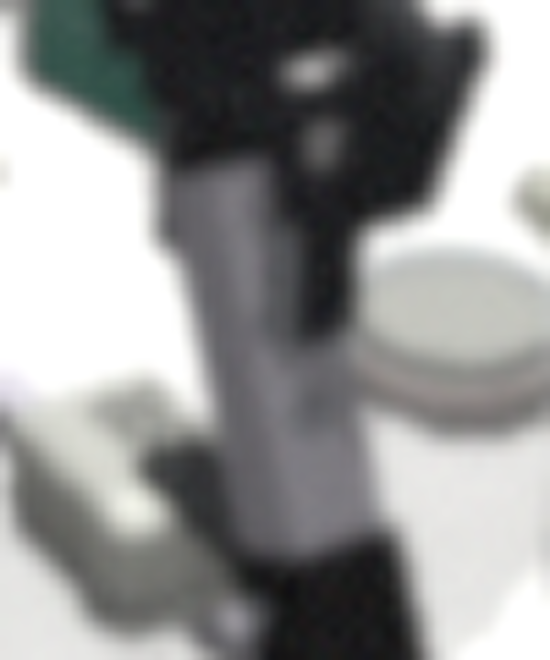

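The right tip is at row 180.5, covering the button's row of 178, and the width of 41.8 mm is close to the 41.7 mm expected. I'll lift.

Request:
arm_command(targets=[{"tx": 0,"ty": -0.02,"tz": -0.035,"roll": 0},{"tx": 0,"ty": -0.02,"tz": -0.035,"roll": 0},{"tx": 0,"ty": 0,"tz": 0,"roll": 0}])

```text
t: 19.88
position: [0.6404, 0.0459, 0.1814]
eef_rot: [3.14, 0.0, 0.094]
wrist_force: [9.5, 0.5, -11.8]
width: 0.041
```

Request:
arm_command(targets=[{"tx": 0,"ty": -0.02,"tz": -0.035,"roll": 0},{"tx": 0,"ty": -0.02,"tz": -0.035,"roll": 0},{"tx": 0,"ty": -0.02,"tz": -0.035,"roll": 0}])

```text
t: 20.25
position: [0.6401, 0.0485, 0.1863]
eef_rot: [3.14, 0.001, 0.094]
wrist_force: [9.9, 1.1, -10.2]
width: 0.0409
```

```bash
python3 -c "
from h import *
to(.6405,.0450,.1803);print(manip.get_obs()['moment'])
s=cap('scene');s2=cap('scene');s['frame']=np.clip((s['frame'].astype(float)+s2['frame'])*.7,0,255).astype(np.uint8);crop(s,'s14',252,150,50,60,11)"
```

```text
t 20.25 pos [0.6401 0.0485 0.1863] yaw 5.36 F [  9.9   1.1 -10.2] w 0.0409
tx 0.001 ty 0.071 tz 0.121
[-2.4253531  -2.25896782 -0.02039184]
```

View pics/s14.png

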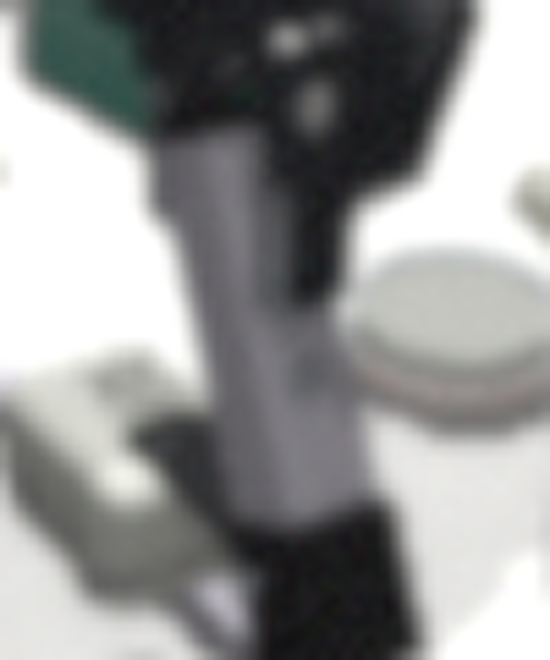

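Request:
arm_command(targets=[{"tx": 0,"ty": -0.02,"tz": -0.035,"roll": 0},{"tx": 0,"ty": -0.02,"tz": -0.035,"roll": 0},{"tx": 0,"ty": -0.02,"tz": -0.035,"roll": 0},{"tx": 0,"ty": -0.02,"tz": -0.035,"roll": 0},{"tx": 0,"ty": -0.02,"tz": -0.035,"roll": 0}])

```text
t: 20.98
position: [0.6396, 0.0534, 0.1956]
eef_rot: [3.14, 0.0, 0.093]
wrist_force: [9.0, -0.5, -10.4]
width: 0.0408
```

Request:
arm_command(targets=[{"tx": 0,"ty": -0.01,"tz": -0.018,"roll": 0},{"tx": 0,"ty": -0.01,"tz": -0.018,"roll": 0},{"tx": 0,"ty": -0.01,"tz": -0.018,"roll": 0},{"tx": 0,"ty": -0.01,"tz": -0.018,"roll": 0}])

```text
t: 21.48
position: [0.6394, 0.0558, 0.1999]
eef_rot: [3.14, -0.0, 0.094]
wrist_force: [6.3, -0.4, -6.3]
width: 0.041
```

Request:
arm_command(targets=[{"tx": 0,"ty": -0.01,"tz": -0.018,"roll": 0},{"tx": 0,"ty": -0.01,"tz": -0.018,"roll": 0},{"tx": 0,"ty": 0,"tz": 0,"roll": 0}])

```text
t: 21.85
position: [0.6393, 0.0566, 0.2014]
eef_rot: [3.14, 0.0, 0.094]
wrist_force: [6.8, 0.5, -6.7]
width: 0.0407
```

Request:
arm_command(targets=[{"tx": 0,"ty": -0.01,"tz": -0.018,"roll": 0},{"tx": 0,"ty": 0,"tz": 0,"roll": 0}])

```text
t: 22.1
position: [0.6393, 0.057, 0.2023]
eef_rot: [3.14, 0.0, 0.093]
wrist_force: [7.3, 1.0, -7.7]
width: 0.0406
```

```bash
python3 -c "
from h import *
to(.6405,.0450,.1803);print(manip.get_obs()['moment'])
s=cap('scene');s2=cap('scene');s['frame']=np.clip((s['frame'].astype(float)+s2['frame'])*.7,0,255).astype(np.uint8);crop(s,'s15',252,150,50,60,11)"
```

```text
t 22.1 pos [0.6393 0.057  0.2023] yaw 5.36 F [ 7.3  1.  -7.7] w 0.0406
tx 0.001 ty 0.242 tz 0.439
[-2.62660946 -1.84724412 -0.08123253]
```

View pics/s15.png

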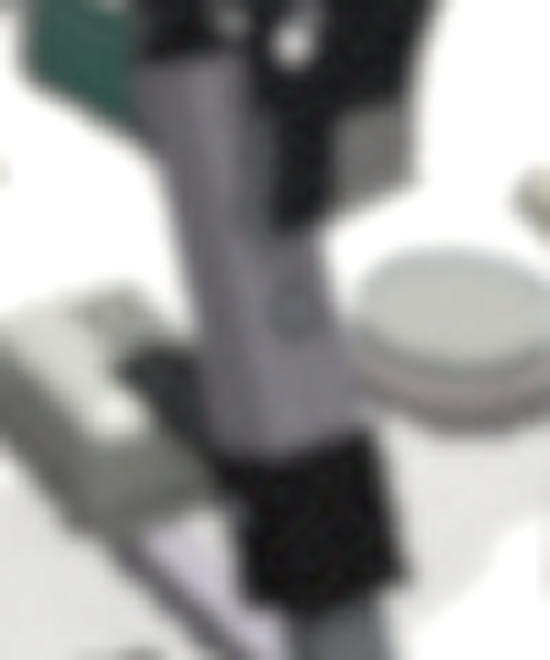

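Request:
arm_command(targets=[{"tx": 0,"ty": -0.01,"tz": -0.018,"roll": 0},{"tx": 0,"ty": 0,"tz": 0,"roll": 0}])

```text
t: 22.45
position: [0.6393, 0.0575, 0.203]
eef_rot: [3.14, 0.0, 0.094]
wrist_force: [7.7, -0.2, -7.9]
width: 0.0408
```

Request:
arm_command(targets=[{"tx": 0,"ty": 0,"tz": 0,"roll": 0},{"tx": 0,"ty": 0,"tz": 0,"roll": 0},{"tx": 0,"ty": 0,"tz": -0.8,"roll": 0},{"tx": 0,"ty": -0.5,"tz": -0.8,"roll": 0},{"tx": -0.8,"ty": -0.5,"tz": 0,"roll": 0}], gripper=60)

```text
t: 23.08
position: [0.5966, 0.1065, 0.2872]
eef_rot: [-3.139, -0.006, 0.093]
wrist_force: [1.1, 1.2, -0.1]
width: 0.0654
```

```bash
python3 -c "
from h import *
to(.6405,.0450,.1803)
s=cap('scene');s2=cap('scene');s['frame']=np.clip((s['frame'].astype(float)+s2['frame'])*.7,0,255).astype(np.uint8);crop(s,'s16',252,140,50,70,9)"
```

```text
t 23.07 pos [0.5966 0.1065 0.2872] yaw 5.32 F [ 1.1  1.2 -0.1] w 0.0654
tx 0.761 ty 1.305 tz 2.139
```

View pics/s16.png

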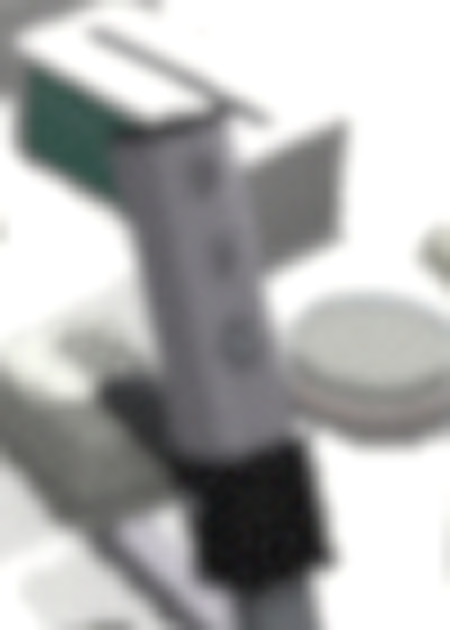

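The button is out of the lowest hole at (238,343), which is full-frame (278.4,178.1), its original position. The two upper holes are empty, so the head is on its highest setting. Next is the rack, pushing first with both open fingers squared to the stand.

```bash
python3 -c "
from h import *
to(.376,.104,.25)
import pickle
s=cap('scene')
def S(x,y):return (x+.5)/8+165-.5,(y+.5)/8+185-.5
for p in [(285,570),(535,480),(95,185)]: print(onplane(s,*S(*p),0.0).round(4))
"
```

```text
t 23.18 pos [0.5904 0.1091 0.2852] yaw 5.71 F [-0.4 -0.  -0.1] w 0.0654
tx -4.278 ty -0.324 tz 0.704
[0.4142 0.0072 0.    ]
[0.5035 0.0125 0.    ]
[0.4121 0.2264 0.    ]
```

Request:
arm_command(targets=[{"tx": -0.9,"ty": 0,"tz": 0,"roll": 0},{"tx": -0.9,"ty": 0,"tz": 0,"roll": 0},{"tx": -0.9,"ty": 0,"tz": 0,"roll": 0},{"tx": -0.9,"ty": 0,"tz": 0,"roll": 0},{"tx": -0.6,"ty": 0,"tz": 0,"roll": 0}], gripper=0)

```text
t: 23.85
position: [0.3835, 0.0846, 0.284]
eef_rot: [3.141, 0.001, 0.093]
wrist_force: [0.3, 0.4, 0.2]
width: 0.0854
```

```bash
python3 -c "
from h import *
to(.376,.104,.05)"
```

```text
t 23.85 pos [0.3835 0.0846 0.284 ] yaw 5.34 F [0.3 0.4 0.2] w 0.0854
tx -0.114 ty -0.401 tz 4.680
```

Request:
arm_command(targets=[{"tx": -0.12,"ty": -0.4,"tz": 0.9,"roll": 0},{"tx": 0,"ty": 0,"tz": 0.9,"roll": 0},{"tx": 0,"ty": 0,"tz": 0.9,"roll": 0},{"tx": 0,"ty": 0,"tz": 0.9,"roll": 0},{"tx": 0,"ty": 0,"tz": 0.9,"roll": 0}])

```text
t: 24.48
position: [0.3779, 0.1042, 0.0578]
eef_rot: [-3.141, -0.0, 0.093]
wrist_force: [2.0, -0.1, -0.5]
width: 0.0852
```

Request:
arm_command(targets=[{"tx": 0,"ty": 0,"tz": 0,"roll": 0},{"tx": 0,"ty": 0,"tz": 0,"roll": 0}])

```text
t: 24.72
position: [0.3781, 0.1046, 0.0601]
eef_rot: [3.142, -0.001, 0.094]
wrist_force: [-0.2, -0.2, 0.5]
width: 0.0854
```

```bash
python3 -c "
from h import *
to(.376,.104,.03)
s=cap('scene');crop(s,'s17',130,150,110,110,6)"
```

```text
t 24.73 pos [0.3781 0.1046 0.0601] yaw 5.36 F [-0.2 -0.2  0.5] w 0.0854
tx -0.043 ty 0.009 tz 0.602
```

View pics/s17.png

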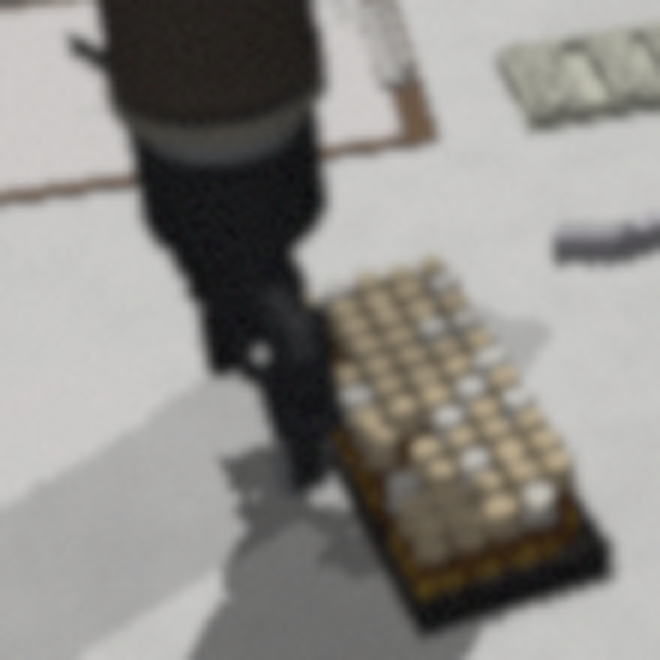

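```bash
python3 -c "
from h import *
s=cap('scene')
o,d=ray(s,(308.5)/6+129.5,(487.5)/6+149.5)
for y in (.045,.055,.06): print(o+d*(y-o[1])/d[1])"
```

```text
[0.38086588 0.045      0.06772821]
[0.38282201 0.055      0.05877288]
[0.38380007 0.06       0.05429522]
```

Request:
arm_command(targets=[{"tx": 0,"ty": 0,"tz": 0.5,"roll": 0},{"tx": 0,"ty": 0,"tz": 0.3,"roll": 0},{"tx": 0,"ty": 0,"tz": 0,"roll": 0}])

```text
t: 25.2
position: [0.3779, 0.1045, 0.0197]
eef_rot: [3.141, -0.001, 0.094]
wrist_force: [0.2, 0.1, 0.6]
width: 0.0857
```

Request:
arm_command(targets=[{"tx": 0.2,"ty": 0,"tz": 0,"roll": 0},{"tx": 0.1,"ty": 0,"tz": 0,"roll": 0},{"tx": 0.1,"ty": 0,"tz": 0,"roll": 0},{"tx": 0.1,"ty": 0,"tz": 0,"roll": 0},{"tx": 0,"ty": 0,"tz": 0,"roll": 0}])

```text
t: 25.82
position: [0.402, 0.1065, 0.019]
eef_rot: [3.141, 0.001, 0.093]
wrist_force: [-1.9, -1.5, 1.0]
width: 0.0852
```

```bash
python3 -c "
from h import *
to(.376,.104,.018)
s=cap('scene');crop(s,'s18',130,150,110,110,6)"
```

```text
t 25.82 pos [0.402  0.1065 0.019 ] yaw 5.35 F [-1.9 -1.5  1. ] w 0.0852
tx -0.522 ty 0.000 tz 0.020
```

View pics/s18.png

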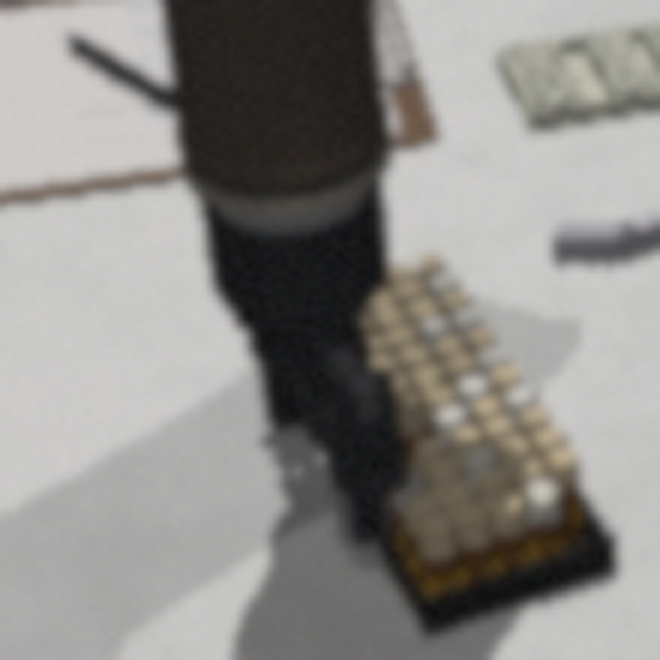

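Request:
arm_command(targets=[{"tx": 0.2,"ty": 0.009,"tz": 0,"roll": 0},{"tx": 0.2,"ty": 0.009,"tz": 0,"roll": 0},{"tx": 0.2,"ty": 0.009,"tz": 0,"roll": 0},{"tx": 0.2,"ty": 0.009,"tz": 0,"roll": 0},{"tx": 0.2,"ty": 0.009,"tz": 0,"roll": 0}])

```text
t: 26.5
position: [0.4529, 0.1094, 0.019]
eef_rot: [-3.142, 0.0, 0.094]
wrist_force: [-2.5, -0.9, -1.4]
width: 0.0854
```

Request:
arm_command(targets=[{"tx": 0.2,"ty": 0.009,"tz": 0,"roll": 0},{"tx": 0.2,"ty": 0.009,"tz": 0,"roll": 0},{"tx": 0.2,"ty": 0.009,"tz": 0,"roll": 0},{"tx": 0,"ty": 0,"tz": 0,"roll": 0}])

```text
t: 27.0
position: [0.4841, 0.1111, 0.0194]
eef_rot: [-3.141, -0.002, 0.093]
wrist_force: [0.2, 0.1, 0.2]
width: 0.0855
```

```bash
python3 -c "
from h import *
to(.376,.104,.018)
s=cap('scene');crop(s,'s19',140,140,180,120,4);t=cap('top');crop(t,'t19',180,140,140,100,5)"
```

```text
t 27.0 pos [0.4841 0.1111 0.0194] yaw 5.35 F [0.2 0.1 0.2] w 0.0855
tx -2.165 ty -0.061 tz 0.027
```

View pics/s19.png

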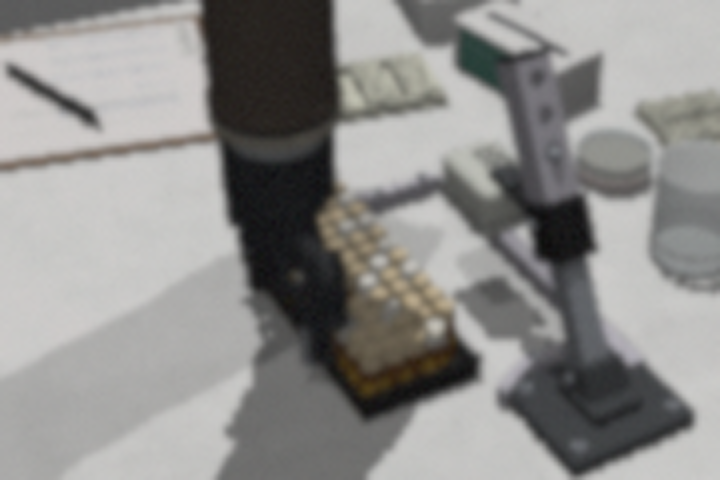

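View pics/t19.png

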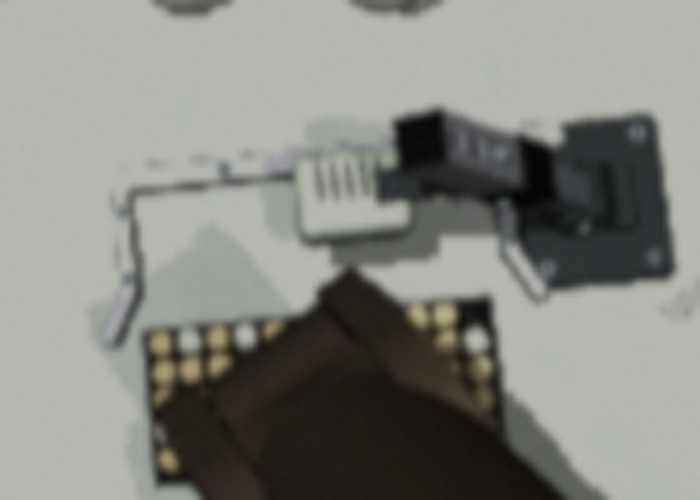

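The rack is square to the stand. Its back corners are at (143,330) and (492,298), between the flares at (110,340) and (543,297). The button shows bright in the lowest hole. Measuring.

```bash
python3 -c "
from h import *
t=cap('top')
T=lambda x,y:((x+.5)/5+180-.5,(y+.5)/5+140-.5)
a=np.radians(5.4);R=np.array([[np.cos(a),-np.sin(a)],[np.sin(a),np.cos(a)]]);o=np.array([.6205,.1207])
def st(p,z):
  w=onplane(t,*T(*p),z)[:2]; return (R.T@(w-o)*1000).round(1)
print('rack back L,R',st((143,330),.006),st((492,298),.006),'front L',st((157,483),.006))
print('stop face',st((135,190),.018),st((290,178),.018),'left rail inner',st((140,285),.018),st((133,200),.018),'right rail',st((503,235),.018),st((543,298),.018))
for z in (.076,.116): print('housing',z,[st(p,z) for p in [(297,165),(305,240),(410,233)]])
print('tool',R.T@(np.array([.4841,.1111])-o)*1000)"
```

```text
rack back L,R [-37.4 107.4] [ -39.7 -100. ] front L [-127.9  106.9]
stop face [ 44.5 103.8] [42.4 12. ] left rail inner [-12.4 105.6] [ 38.6 105.5] right rail [  -4.7 -109.7] [ -44.4 -128.7]
housing 0.076 [array([36.8,  6.6]), array([-6.3,  6.3]), array([ -8.3, -52.3])]
housing 0.116 [array([27.8,  6.3]), array([-13.6,   6. ]), array([-15.5, -50.3])]
tool [-136.69809178    3.27897908]
```

Request:
arm_command(targets=[{"tx": 0.1,"ty": 0,"tz": 0,"roll": 0},{"tx": 0.2,"ty": 0.024,"tz": 0,"roll": 0},{"tx": 0.2,"ty": 0.024,"tz": 0,"roll": 0},{"tx": 0.2,"ty": 0.024,"tz": 0,"roll": 0},{"tx": 0,"ty": 0,"tz": 0,"roll": 0}])

```text
t: 27.78
position: [0.518, 0.1106, 0.0191]
eef_rot: [-3.141, -0.0, 0.094]
wrist_force: [-0.0, -0.5, -0.2]
width: 0.0853
```

Request:
arm_command(targets=[{"tx": 0.15,"ty": 0.02,"tz": 0,"roll": 0},{"tx": 0.15,"ty": 0.02,"tz": 0,"roll": 0},{"tx": 0,"ty": 0,"tz": 0,"roll": 0}])

```text
t: 28.15
position: [0.5327, 0.1099, 0.019]
eef_rot: [3.142, -0.0, 0.094]
wrist_force: [0.6, 0.3, -0.6]
width: 0.0854
```

```bash
python3 -c "
from h import *
to(.376,.104,.018)
t=cap('top');crop(t,'t20',180,140,140,100,5)"
```

```text
t 28.15 pos [0.5327 0.1099 0.019 ] yaw 5.38 F [ 0.6  0.3 -0.6] w 0.0854
tx -3.130 ty -0.177 tz 0.020
```

View pics/t20.png

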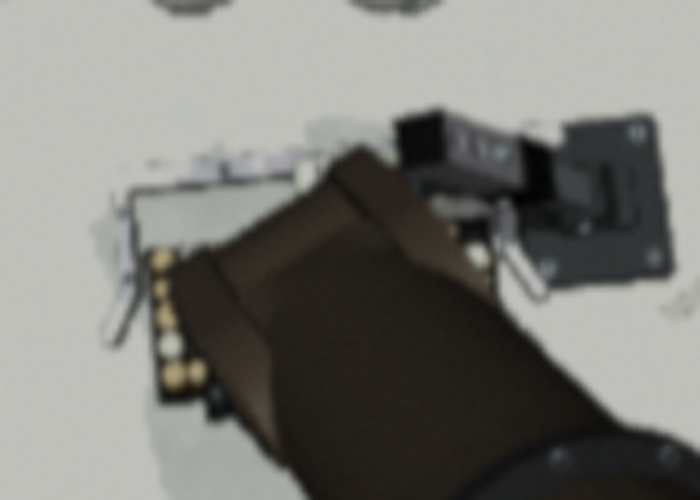

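Request:
arm_command(targets=[{"tx": -0.5,"ty": 0,"tz": 0,"roll": 0},{"tx": -0.8,"ty": 0,"tz": 0,"roll": 0},{"tx": 0,"ty": 0,"tz": 0,"roll": 0}])

```text
t: 28.58
position: [0.465, 0.1032, 0.0191]
eef_rot: [3.141, 0.002, 0.095]
wrist_force: [0.7, -0.1, 0.2]
width: 0.0853
```

```bash
python3 -c "
from h import *
to(.376,.104,.018);print(manip.get_obs()['joint_pos'].round(2))
t=cap('top');crop(t,'t21',180,140,140,100,5)"
```

```text
t 28.57 pos [0.465  0.1032 0.0191] yaw 5.44 F [ 0.7 -0.1  0.2] w 0.0853
tx -1.770 ty -0.184 tz 0.022
[-0.12  0.55 -0.27  2.13  0.3   0.5  -2.1 ]
```

View pics/t21.png

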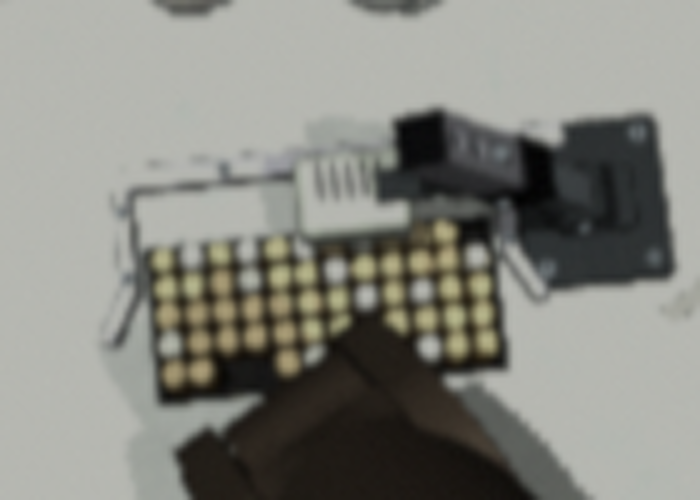

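The rack lies within the nest rails, about 33 mm short of the stop. I'll turn the gripper 90° so that one open finger leads and the body stays clear of the head.

Request:
arm_command(targets=[{"tx": -0.3,"ty": 0,"tz": 0,"roll": 0},{"tx": 0,"ty": 0,"tz": 0,"roll": 1},{"tx": 0,"ty": 0,"tz": 0,"roll": 0}])

```text
t: 29.0
position: [0.453, 0.1025, 0.0192]
eef_rot: [3.142, -0.001, -0.08]
wrist_force: [0.3, 0.2, -0.4]
width: 0.0855
```

```bash
python3 -c "
from h import *
to(.376,.104,.018);print(manip.get_obs()['joint_pos'].round(2))"
```

```text
t 29.0 pos [0.453  0.1025 0.0192] yaw -4.58 F [ 0.3  0.2 -0.4] w 0.0855
tx -1.538 ty 0.093 tz 0.024
[-0.17  0.54 -0.22  2.16  0.25  0.47 -2.24]
```

Request:
arm_command(targets=[{"tx": 0,"ty": 0,"tz": 0,"roll": -1},{"tx": 0,"ty": 0,"tz": 0,"roll": -1},{"tx": 0,"ty": 0,"tz": 0,"roll": -1},{"tx": 0,"ty": 0,"tz": 0,"roll": -1},{"tx": 0,"ty": 0,"tz": 0,"roll": -1}])

```text
t: 29.62
position: [0.4533, 0.1024, 0.0192]
eef_rot: [3.141, -0.001, 0.802]
wrist_force: [0.2, -0.4, 0.3]
width: 0.0854
```

Request:
arm_command(targets=[{"tx": 0,"ty": 0,"tz": 0,"roll": -1},{"tx": 0,"ty": 0,"tz": 0,"roll": -1},{"tx": 0,"ty": 0,"tz": 0,"roll": -1},{"tx": 0,"ty": 0,"tz": 0,"roll": -1},{"tx": 0,"ty": 0,"tz": 0,"roll": -1}])

```text
t: 30.25
position: [0.4535, 0.1024, 0.0192]
eef_rot: [3.141, -0.0, 1.674]
wrist_force: [1.3, -0.2, -0.6]
width: 0.0857
```

```bash
python3 -c "
from h import *
to(.46,.103,.019);print(manip.get_obs()['joint_pos'].round(2))
a=np.radians(5.4);R=np.array([[np.cos(a),-np.sin(a)],[np.sin(a),np.cos(a)]]);o=np.array([.6205,.1207])
print('tool stand',R.T@(manip.get_obs()['position'][:2]-o)*1000)
t=cap('top');crop(t,'t22',180,140,140,110,5);s=cap('scene');crop(s,'s22',150,140,160,120,5)"
```

```text
t 30.25 pos [0.4535 0.1024 0.0192] yaw 95.93 F [ 1.3 -0.2 -0.6] w 0.0857
tx -0.001 ty 0.132 tz 0.004
[ 0.18  0.63 -0.69  2.13  0.7   0.62 -0.91]
tool stand [-168.03101843   -2.52021547]
```

View pics/s22.png

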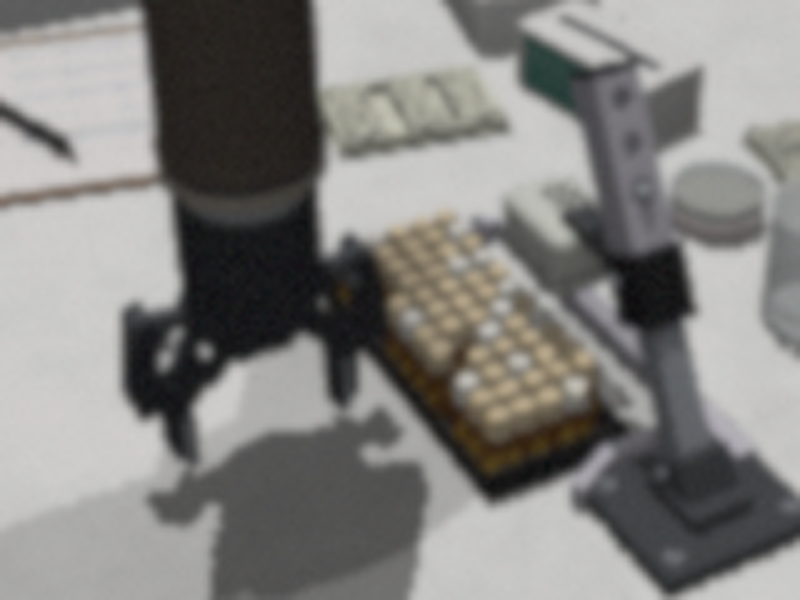

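View pics/t22.png

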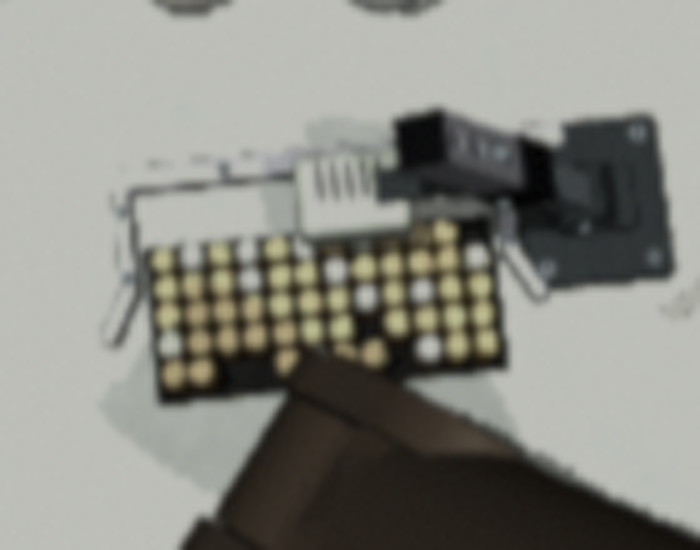

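Raising the finger keeps its knuckle above the rack top. Then I push forward along tool y.

Request:
arm_command(targets=[{"tx": 0,"ty": 0,"tz": -0.2,"roll": 0.05},{"tx": 0,"ty": 0.2,"tz": 0,"roll": 0},{"tx": 0,"ty": 0.2,"tz": 0,"roll": 0},{"tx": 0,"ty": 0.1,"tz": 0,"roll": 0},{"tx": 0,"ty": 0,"tz": 0,"roll": 0}])

```text
t: 30.98
position: [0.4783, 0.1046, 0.0289]
eef_rot: [-3.142, -0.0, 1.655]
wrist_force: [-0.3, -0.5, -1.2]
width: 0.0856
```

```bash
python3 -c "
from h import *
to(.46,.103,.019)
a=np.radians(5.4);R=np.array([[np.cos(a),-np.sin(a)],[np.sin(a),np.cos(a)]]);o=np.array([.6205,.1207])
print('tool stand',R.T@(manip.get_obs()['position'][:2]-o)*1000)
t=cap('top');crop(t,'t23',180,140,140,110,5);s=cap('scene');crop(s,'s23',180,150,130,100,6)"
```

```text
t 30.98 pos [0.4783 0.1046 0.0289] yaw 94.85 F [-0.3 -0.5 -1.2] w 0.0856
tx -0.002 ty -0.367 tz 0.199
tool stand [-143.10842454   -2.60984848]
```

View pics/s23.png

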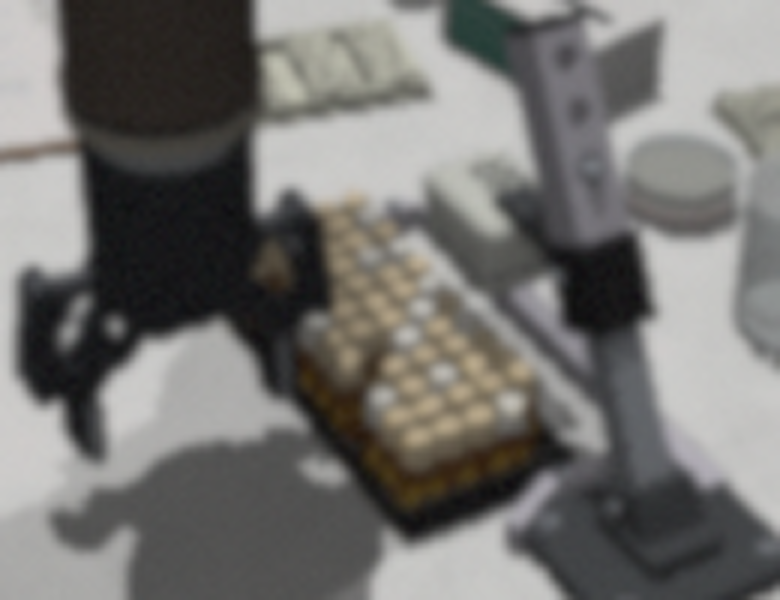

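View pics/t23.png

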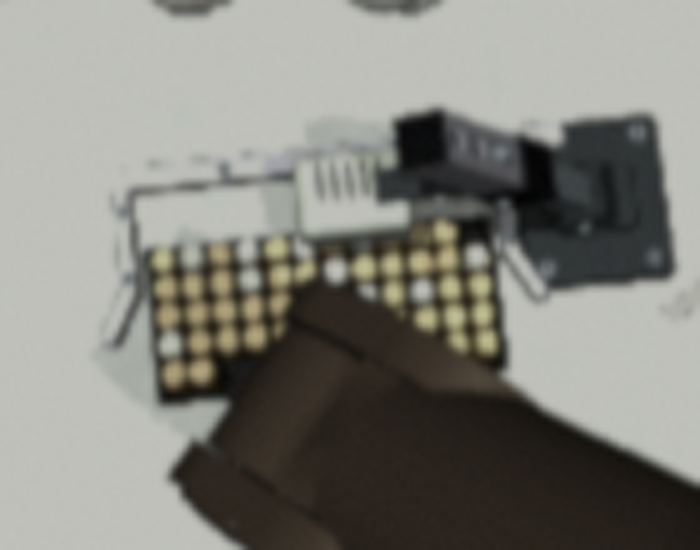

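```bash
python3 -c "
from h import *
s=cap('scene')
for name,px in (('knuckle low front',(326,305)),('tip',(285,393)),('knuckle top',(300,195))):
  o,d=ray(s,px[0]/6+179.5,px[1]/6+149.5)
  for y in (.09,.098,.105): print(name,(o+d*(y-o[1])/d[1]).round(4))"
```

```text
knuckle low front [0.5439 0.09   0.0825]
knuckle low front [0.5472 0.098  0.0759]
knuckle low front [0.55   0.105  0.0702]
tip [0.5226 0.09   0.0376]
tip [0.5256 0.098  0.0305]
tip [0.5282 0.105  0.0243]
knuckle top [0.5326 0.09   0.1465]
knuckle top [0.5357 0.098  0.1406]
knuckle top [0.5384 0.105  0.1355]
```

Request:
arm_command(targets=[{"tx": 0,"ty": 0.1,"tz": 0.12,"roll": 0},{"tx": 0,"ty": 0.1,"tz": 0,"roll": 0},{"tx": 0,"ty": 0.1,"tz": 0,"roll": 0},{"tx": 0,"ty": 0.1,"tz": 0,"roll": 0},{"tx": 0,"ty": 0.1,"tz": 0,"roll": 0}])

```text
t: 31.75
position: [0.5028, 0.1065, 0.0229]
eef_rot: [-3.141, 0.0, 1.656]
wrist_force: [-2.4, -1.2, -2.1]
width: 0.0854
```

Request:
arm_command(targets=[{"tx": 0,"ty": 0.1,"tz": 0,"roll": 0},{"tx": 0,"ty": 0.1,"tz": 0,"roll": 0},{"tx": 0,"ty": 0,"tz": 0,"roll": 0}])

```text
t: 32.12
position: [0.5138, 0.1077, 0.0233]
eef_rot: [3.14, -0.0, 1.656]
wrist_force: [0.1, 0.2, -0.1]
width: 0.0852
```

```bash
python3 -c "
from h import *
to(.46,.103,.019)
a=np.radians(5.4);R=np.array([[np.cos(a),-np.sin(a)],[np.sin(a),np.cos(a)]]);o=np.array([.6205,.1207])
print('tool stand',R.T@(manip.get_obs()['position'][:2]-o)*1000)
t=cap('top');crop(t,'t24',180,140,140,110,5);s=cap('scene');crop(s,'s24',180,150,130,100,6)"
```

```text
t 32.12 pos [0.5138 0.1077 0.0233] yaw 94.86 F [ 0.1  0.2 -0.1] w 0.0852
tx -0.003 ty -1.080 tz 0.086
tool stand [-107.47691815   -2.8738817 ]
```

View pics/s24.png

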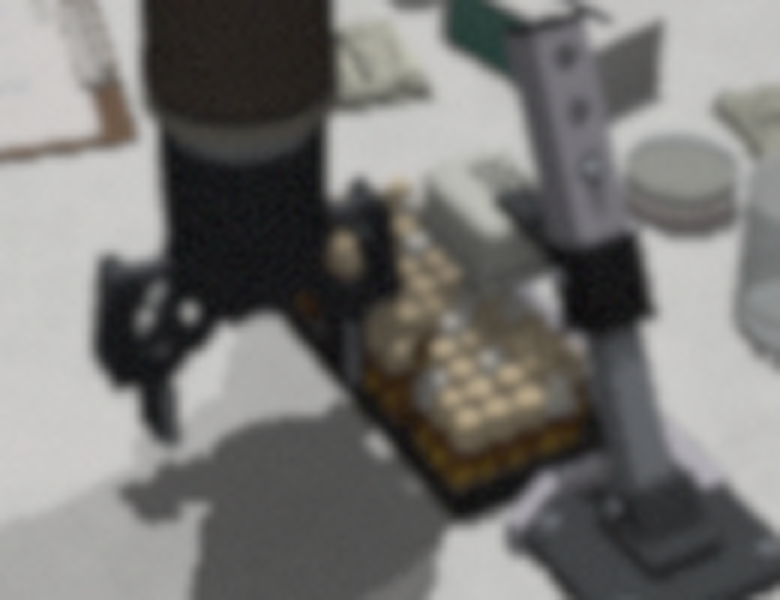

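View pics/t24.png

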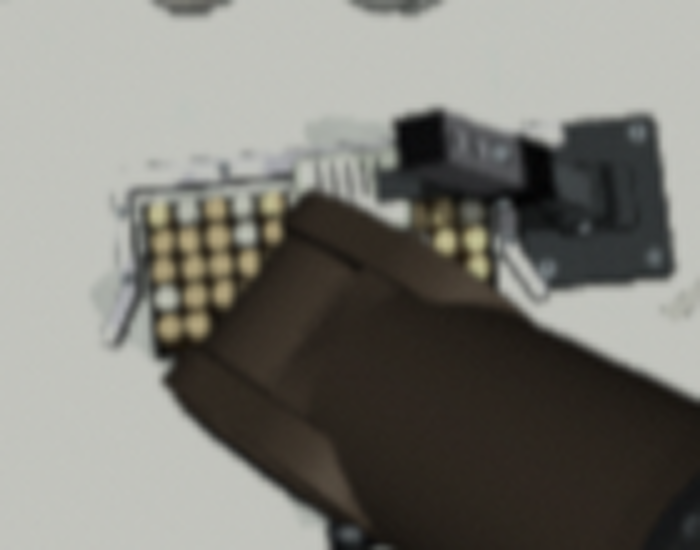

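Request:
arm_command(targets=[{"tx": 0,"ty": 0.06,"tz": 0,"roll": 0},{"tx": 0,"ty": 0.05,"tz": 0,"roll": 0},{"tx": 0,"ty": 0,"tz": 0,"roll": 0}])

```text
t: 32.6
position: [0.5175, 0.1081, 0.0232]
eef_rot: [-3.141, 0.0, 1.657]
wrist_force: [-5.7, -0.5, 4.8]
width: 0.0849
```

Request:
arm_command(targets=[{"tx": 0,"ty": 0.04,"tz": 0,"roll": 0},{"tx": 0,"ty": 0,"tz": 0,"roll": 0}])

```text
t: 32.85
position: [0.5194, 0.1082, 0.0232]
eef_rot: [-3.14, 0.0, 1.657]
wrist_force: [-5.6, 0.6, 3.3]
width: 0.0854
```

Request:
arm_command(targets=[{"tx": 0,"ty": 0.04,"tz": 0,"roll": 0},{"tx": 0,"ty": 0,"tz": 0,"roll": 0}])

```text
t: 33.1
position: [0.5214, 0.1084, 0.0232]
eef_rot: [-3.14, 0.0, 1.657]
wrist_force: [-5.6, 0.2, 3.3]
width: 0.0857
```

Request:
arm_command(targets=[{"tx": 0,"ty": 0.04,"tz": 0,"roll": 0},{"tx": 0,"ty": 0,"tz": 0,"roll": 0}])

```text
t: 33.35
position: [0.5234, 0.1086, 0.0232]
eef_rot: [-3.14, 0.0, 1.657]
wrist_force: [-5.5, -0.3, 2.9]
width: 0.0857
```

Request:
arm_command(targets=[{"tx": 0,"ty": 0.03,"tz": 0,"roll": 0},{"tx": 0,"ty": 0,"tz": 0,"roll": 0}])

```text
t: 33.6
position: [0.5237, 0.1084, 0.0231]
eef_rot: [-3.139, 0.001, 1.657]
wrist_force: [-10.0, -0.9, 6.6]
width: 0.0855
```

```bash
python3 -c "
from h import *
to(.46,.103,.019)
t=cap('top');crop(t,'t25',180,140,140,110,5);s=cap('scene');crop(s,'s25',180,150,130,100,6)"
```

```text
t 33.6 pos [0.5237 0.1084 0.0231] yaw 94.93 F [-10.   -0.9   6.6] w 0.0855
tx 0.002 ty -1.279 tz 0.082
```

View pics/s25.png

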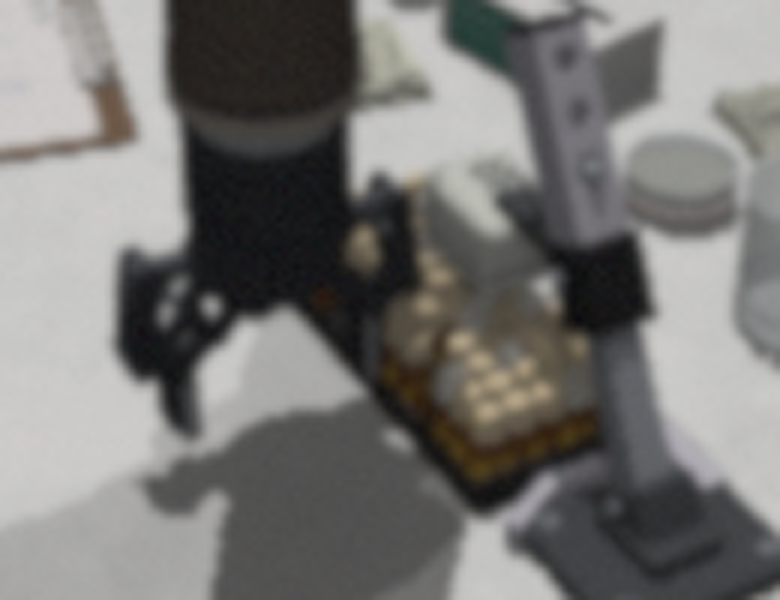

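View pics/t25.png

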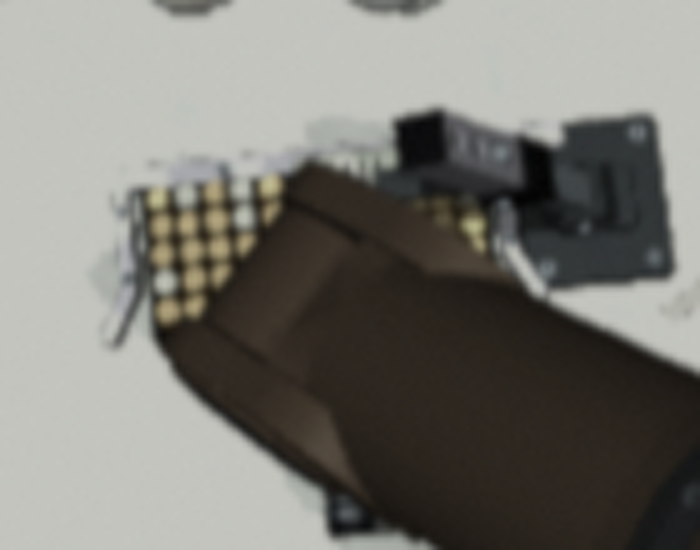

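Request:
arm_command(targets=[{"tx": 0,"ty": 0.03,"tz": 0,"roll": 0},{"tx": 0,"ty": 0,"tz": 0,"roll": 0}])

```text
t: 33.95
position: [0.5239, 0.1083, 0.023]
eef_rot: [-3.137, 0.002, 1.657]
wrist_force: [-14.6, -2.0, 11.5]
width: 0.0855
```

Request:
arm_command(targets=[{"tx": 0,"ty": 0.03,"tz": 0,"roll": 0},{"tx": 0,"ty": 0,"tz": 0,"roll": 0},{"tx": 0,"ty": 0,"tz": 0,"roll": 0}])

```text
t: 34.33
position: [0.5239, 0.1082, 0.0229]
eef_rot: [-3.134, 0.003, 1.658]
wrist_force: [-21.1, -3.0, 15.9]
width: 0.0855
```

Request:
arm_command(targets=[{"tx": 0,"ty": -0.1,"tz": 0,"roll": 0},{"tx": 0,"ty": -0.3,"tz": 0,"roll": 0},{"tx": 0,"ty": -0.8,"tz": 0,"roll": 0},{"tx": 0,"ty": -0.8,"tz": 0,"roll": 0},{"tx": 0,"ty": -0.3,"tz": 0,"roll": 0}])

```text
t: 34.95
position: [0.4116, 0.0985, 0.0232]
eef_rot: [-3.141, 0.001, 1.657]
wrist_force: [0.1, 0.5, 0.3]
width: 0.0853
```

```bash
python3 -c "
from h import *
to(.46,.103,.019)
t=cap('top');t2=cap('top');t['frame']=np.clip((t['frame'].astype(float)+t2['frame'])*.7,0,255).astype(np.uint8);crop(t,'t26',195,145,120,75,6);s=cap('scene');crop(s,'s26',180,150,130,100,6)"
```

```text
t 34.95 pos [0.4116 0.0985 0.0232] yaw 94.94 F [0.1 0.5 0.3] w 0.0853
tx 0.006 ty 0.973 tz 0.084
```

View pics/s26.png

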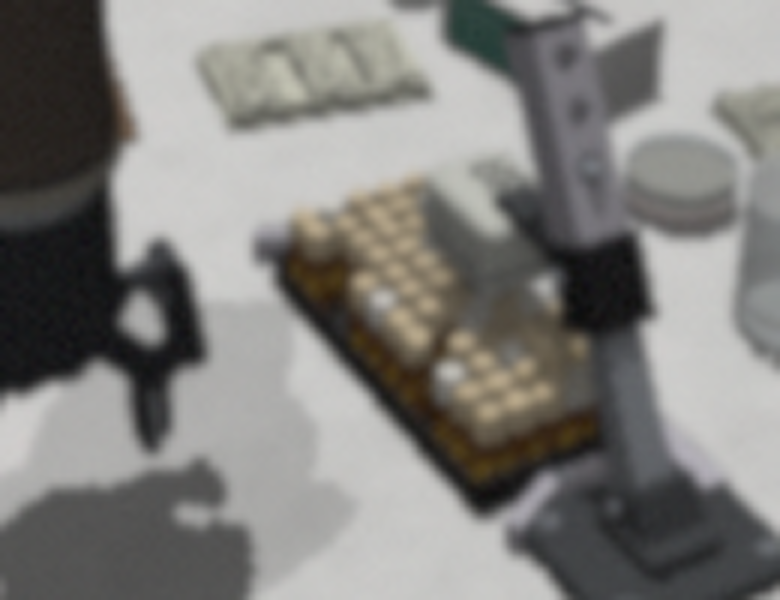

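View pics/t26.png

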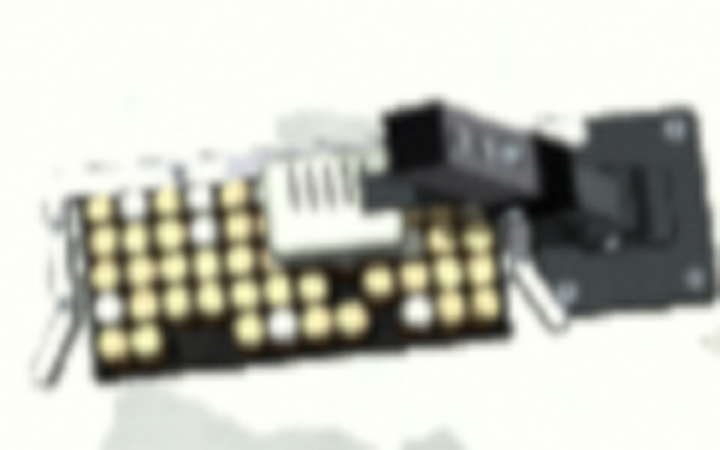

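```bash
python3 -c "
from h import *
t=cap('top')
fr=np.mean([cap('top')['frame'].astype(float) for _ in range(3)],0)
g=cv2.GaussianBlur(fr.mean(2),(3,3),0)
# rack front edge: for columns, strongest dark->bright row transition, subpixel
def edge(c0,c1,rlo,rhi,sgn):
  P=[]
  for c in range(c0,c1):
    l0,l1=rlo(c),rhi(c); col=sgn*np.diff(g[l0:l1,c]); k=int(col.argmax())
    if 0<k<len(col)-1:
      a,b,d=col[k-1:k+2]; k2=k+.5*(a-d)/(a-2*b+d+1e-9)
      P.append((c,l0+k2+.5))
  return np.array(P)
lin=lambda c:(380/6+144.5)+(335-380)/(510-98)*(c-(98/6+194.5))
P=edge(214,277,lambda c:int(lin(c))-4,lambda c:int(lin(c))+5,1)
W=np.array([onplane(t,*p,.003) for p in P])
def fit(W):
  k=np.polyfit(W[:,1],W[:,0],1); r=W[:,0]-np.polyval(k,W[:,1]); m=abs(r)<2*r.std()+1e-4; k=np.polyfit(W[m,1],W[m,0],1); return k,(W[m,0]-np.polyval(k,W[m,1])).std(),m.sum()
k,s,n=fit(W);print('front edge yaw',-np.degrees(np.arctan(k[0])).round(2),'x at y=.12',np.polyval(k,.12).round(4),s.round(5),n)
import pickle
s0,t0=pickle.load(open('c0a.pkl','rb'));g=cv2.GaussianBlur(t0['frame'].astype(float).mean(2),(3,3),0)
lin2=lambda c:(165/5+144.5)+(148-165)/(290-80)*(c-(80/5+189.5))
P=edge(208,245,lambda c:int(lin2(c))-4,lambda c:int(lin2(c))+4,-1)
# bright top -> dark line: top edge of dark front face (bar top front edge z=.018)
W=np.array([onplane(t0,*p,.018) for p in P]);k,s,n=fit(W);print('stop top-front edge yaw',-np.degrees(np.arctan(k[0])).round(2),'x at .12',np.polyval(k,.12).round(4),s.round(5),n)
P=edge(208,245,lambda c:int(lin2(c))-4,lambda c:int(lin2(c))+6,1)
W=np.array([onplane(t0,*p,0) for p in P]);k,s,n=fit(W);print('stop bottom edge yaw',-np.degrees(np.arctan(k[0])).round(2),'x at .12',np.polyval(k,.12).round(4),s.round(5),n)
"
```

```text
front edge yaw 5.68 x at y=.12 0.5746 0.00041 61
stop top-front edge yaw 5.54 x at .12 0.6683 0.00034 34
stop bottom edge yaw 5.44 x at .12 0.664 0.00026 35
```

```bash
python3 -c "
from h import *
s=cap('scene');cv2.imwrite('pics/fin.png',cv2.resize(s['frame'][:,:,::-1],(800,600)))
print(manip.get_obs()['t'],manip.hand_in())"
```

```text
the job is handed in; nothing more can be done
35.35 None
```

View pics/fin.png

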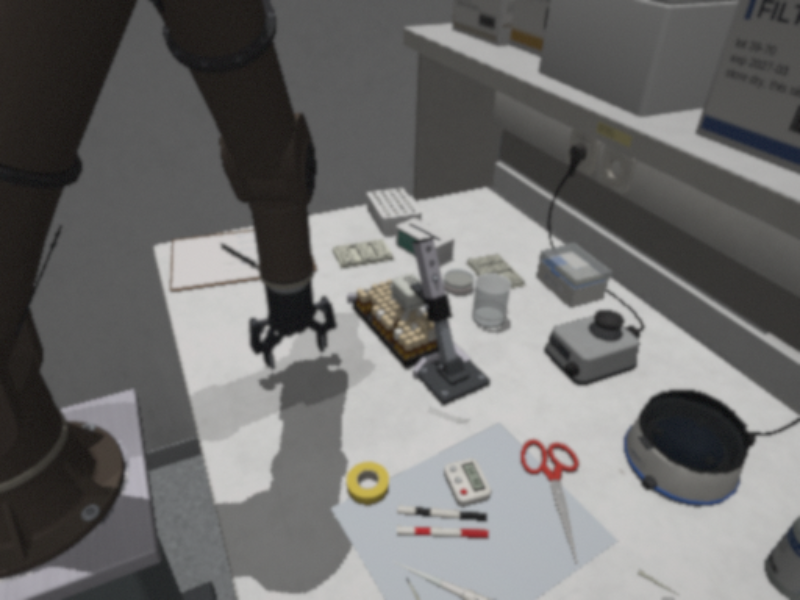

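The camera head is on its highest setting and the rack sits against the back stop; I handed the job in at about 35.4 s. In the final picture the timer, tape roll, beaker and microplate are where they began, and the gripper stands clear in front.

- **Head:** I squeezed the button with the fingertip and lifted the sleeve in two steps of 24 mm, letting the button snap out at the middle hole and then at the lowest. The last close view shows the button out of the lowest hole, at the same pixel as at the start, with the upper two holes empty. I did not test the lock by pulling on it.
- **Rack:** I pushed it square into the nest with both open fingers. For the last 33 mm I used the back of one finger, so the gripper's body stayed clear of the head. At the stop the push force rose to about 21 N and the rack stopped moving.
- **Flush check:** The rack's front edge measures 5.7° against 5.4 to 5.5° for the stop. Its back works out at x = 0.667 m, and the stop face at 0.664 to 0.668 m. That agrees only to the camera's 2 mm or so.
- **Disagreements along the way:**
  - My two probes of the sleeve's top differed by about 1.7 mm.
  - The fingertips reached several millimetres less when partly open than I first assumed, so I found the grip height by trial.

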